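Invert the culture dishes for incubation and start the timer

ROBOT

A 6-joint arm with a two-finger parallel gripper is mounted at the origin on the work surface. World frame = base frame: x ahead of the robot, y to its left, z up, the work surface at z = 0. Lengths are in m, angles in rad, forces in N, time in s.
With the tool pointing down it reaches from about 0.425 to 0.95 m from the base axis. Payload 3.5 kg.
Tool frame: the origin (TCP) lies between the finger pads; the fingertips stand 14 mm ahead of it and the grasp point (between the pads) lies 5 mm behind it; z points along the fingers, y is the line along which they close (so a half turn about z gives the same grasp; the last joint's range is limited). The gripper opens to 85 mm and grips with 20 to 120 N. Pads are 22 mm wide; open, the fingers measure 114 mm over their backs; the gripper's body (76 mm by 85 mm) begins 54 mm behind the grasp point. The pads swing forward as they close: fully open they stand 13 mm farther back than shut.
Start: joints at [1.077, 0.286, 1.577, -0, 1.279, -0.15], TCP at [0.227, 0.635, 0.245] pointing down, gripper open.
Joint ranges: [-2.77, 2.77], [-0.9, 2.22], [0.21, 2.48], [-1.53, 4.67], [0.24, 2.81], [-2.84, 2.84]. Speed limits (rad/s): [2.79, 2.79, 3.14, 3.14, 3.14, 3.14].

INTERFACE

Orientations are given as a unit quaternion [x, y, z, w].
In Python, from plant import * gives the robot as it stands.
- The arm moves only by the tool step_arm, never from a script. Its argument "commands" is a list of rows, each an object of numbers: "gripper": the gripper's target within -1 to 1 (shut at 1, half-way at 0, fully open at -1); "x", "y", "z": the shift along the tool's x, y, z in mm; "spin": the turn about the tool's z in degrees. A call has exactly 10 rows; each row shifts and turns the commanded pose from where the row before left it, along the tool's axes as they then stand; what a row does not reach is not made up. A row lasts 1/10 s, in which the tool goes at most 50 mm and 8.59 degrees, less where a joint would pass 70% of its speed; a pose out of reach is approached as far as the arm can. A call with a gripper value outside its range is refused whole. The fingers move at their own pace and stop on an object; "force" is the grip in N (left out, the last holds). Time passes only in rows, so rows that do not move let the fingers close, or fill a call up. It gives the time, the measured TCP pose, the force, the opening and the grip force at its end, in the units of the state.
- get_state(): the state, without advancing time (a new reading comes with each control period).
- read_camera(name): name is "scene" or "top"; returns a dict with "color" (400x640x3 uint8, red, green, blue), "z_map" (400x640 float32, m along the optical axis (not along the pixel's ray), 0 where there is no reading), "fx", "fy", "cx", "cy" (pixels), "distortion" ([k1, k2, p1, p2, k3] as OpenCV has them; the pictures are not rectified), "eye" and "attitude" of the camera in the world. Camera axes: x right, y up, looking along -z (the intrinsics and any distortion apply to the point x, -y, -z); pixel columns grow to the right and rows downward; lengths in m; the calibration is good to about 2 mm. A picture is of the moment at which its call begins.
- sign_off(): hands the job in; it is judged then, once.
The state is a dict: "time": time; "qpos": joint angles; "dq": joint speeds; "joint_efforts": joint torques, N m; "eef_pos": TCP position; "tcp_rot": TCP orientation; "contact_force": force on the tool from outside, world axes, zero at the start; "wrist_torque": the same for the moment, N m; "opening": opening from 0.0 (shut) to 1.0 (fully open); "finger_force": force on a finger pad.
Only numpy, scipy, OpenCV 4.12 (cv2) and the standard library are available. Lean on these libraries where they do the work, as an engineer would, in place of code of your own. Each camera call takes 0.05 s, during which the arm holds its last target. There are 200 camera calls.

TASK

Turn every culture dish in the green rack upside down, pinching lid and base together so that it stays shut, and lean the dishes lid-down in a neat row in the blue rack, one to a bay, centred, square and right down against the lip; stand the orange logger squarely inside the blue tape rectangle, lengthwise as the rectangle is. When all that is done, push the timer's red lever fully over, away from the robot, check that everything is still in its place (put the logger back if it has been knocked), and leave the other things where they are.

Things in the scene. Friction and masses are not known exactly. Their poses are not given: they have to be found in the camera images.
- dish1: square hinged-lid culture dish, 90 x 90 x 23 mm closed, about 150 g: amber base, pale blue-white lid of the same outline with a paper label, each about half the height. Origin at the centre of the closed dish, z out through the lid, x and y along its edges. At the start it leans lid-up in the green rack with x pointing down the slope. May be absent (None).
- lid1 (a joint): opening angle of dish1's lid, 0 closed; the hinge runs along the dish's +x edge (the lower one at the start), there is no catch and no friction to speak of: upside down it falls open unless lid and base are pinched together. None if dish1 is absent
- dish2: square hinged-lid culture dish, 90 x 90 x 23 mm closed, about 150 g: amber base, pale blue-white lid of the same outline with a paper label, each about half the height. Origin at the centre of the closed dish, z out through the lid, x and y along its edges. At the start it leans lid-up in the green rack with x pointing down the slope. May be absent (None).
- lid2 (a joint): opening angle of dish2's lid, 0 closed; the hinge runs along the dish's +x edge (the lower one at the start), there is no catch and no friction to speak of: upside down it falls open unless lid and base are pinched together. None if dish2 is absent
- dish3: square hinged-lid culture dish, 90 x 90 x 23 mm closed, about 150 g: amber base, pale blue-white lid of the same outline with a paper label, each about half the height. Origin at the centre of the closed dish, z out through the lid, x and y along its edges. At the start it leans lid-up in the green rack with x pointing down the slope. May be absent (None).
- lid3 (a joint): opening angle of dish3's lid, 0 closed; the hinge runs along the dish's +x edge (the lower one at the start), there is no catch and no friction to speak of: upside down it falls open unless lid and base are pinched together. None if dish3 is absent
- green_rack: green rack, white marks, fixed, same make as the blue; three bays 104 mm apart along its y. Origin on the table under the middle bay, z up. In its x-z plane the bays slope at 50 degrees: down-slope is (0.643, 0, -0.766), square off the slope, upward, is (0.766, 0, 0.643). The dishes start here, lid-up, one to a bay, leaning down-slope on a lip; upper edges 130 mm above the table.
- blue_rack: blue rack, yellow marks, fixed, empty; origin, axes, slope and bays as the green. 322 x 85 mm. A bay is two rails 8 mm wide, 14 mm deep, 78 mm long, 66 mm apart (58 mm free between, open below for 60 mm from the upper ends: a finger fits under the dish); lip 18 mm high at the bottom, all along. A seated dish overhangs the rails' upper ends by 18 mm. The racks may swap left and right.
- blue_rack_bay1 (a point): centre of a closed dish (either way up) seated in the blue rack's bay 1 (at +y): 11.5 mm off the rails, 45 mm up from the lip; axes of the rack's body; x there points roughly to the robot's left. A thin leg stands under each rail
- blue_rack_bay2 (a point): centre of a closed dish (either way up) seated in the blue rack's bay 2 (middle): 11.5 mm off the rails, 45 mm up from the lip; axes of the rack's body; x there points roughly to the robot's left. A thin leg stands under each rail
- blue_rack_bay3 (a point): centre of a closed dish (either way up) seated in the blue rack's bay 3 (at -y): 11.5 mm off the rails, 45 mm up from the lip; axes of the rack's body; x there points roughly to the robot's left. A thin leg stands under each rail
- logger: orange temperature logger, a block 44 (x) x 70 (y) x 32 (z) mm with a black display on top, 150 g, standing on the table; origin at the centre of its underside
- tape: rectangle of blue tape on the table, the logger's place: inside it measures 68 (x) x 82 (y) mm; origin at its centre on the table; flat, no thickness to speak of
- timer (a joint): start lever of the incubation timer: 0 as it leans towards the robot side (off), 1.0 rad fully over, away from the robot (on); it turns about the y axis of its base through a point 22 mm above the table, leans 0.5 rad back at 0 and 0.5 rad forward at 1.0, moves at about 1 N at the tip and stays where it is left
- timer_tip (a point): centre of the lever's red ball (26 mm across) at the end of its thin 75 mm shaft, about 88 mm above the table; the base is a white box 70 x 50 x 25 mm. The point's x axis, when the joint is at 0, is the horizontal direction in which the ball must be pushed (it turns with the lever)
- jar: small amber jar, 44 mm across, 60 mm high, between the racks; a bystander, not to be disturbed
- spatula: spatula lying on the table, 160 mm; a bystander, not to be disturbed
- beaker: glass beaker, 70 mm across, 90 mm high; a bystander, not to be disturbed
- reagent: amber bottle, 72 mm across, 150 mm high; a bystander, not to be disturbed
- buffer: white bottle, 72 mm across, 150 mm high; a bystander, not to be disturbed
- tipbox: yellow open tip box, 90 x 130 x 55 mm; a bystander, not to be disturbed
- notebook: blue notepad, 70 x 120 x 12 mm; a bystander, not to be disturbed
Not all that is in view belongs to the job. Leave any brown or purple look-alike of the dish1 alone.

How it is judged:
On the way, in this order (a step that is already met when the one before it is completed fails the run):
1. every dish lies lid-down and closed in a bay of the blue rack, and the logger stands in the tape rectangle ((distance between dish1 and blue_rack_bay1 below 0.012 m or distance between dish1 and blue_rack_bay2 below 0.012 m or distance between dish1 and blue_rack_bay3 below 0.012 m) and angle between each of dish1, dish2, dish3's own z axis and vertical above 2.1 rad and (angle between the x axis of dish1 and the y axis of blue_rack, either way round below 0.15 rad or angle between the y axis of dish1 and the y axis of blue_rack, either way round below 0.15 rad) and value of joint each of lid1, lid2, lid3 below 0.1 rad and (distance between dish2 and blue_rack_bay1 below 0.012 m or distance between dish2 and blue_rack_bay2 below 0.012 m or distance between dish2 and blue_rack_bay3 below 0.012 m) and (angle between the x axis of dish2 and the y axis of blue_rack, either way round below 0.15 rad or angle between the y axis of dish2 and the y axis of blue_rack, either way round below 0.15 rad) and (distance between dish3 and blue_rack_bay1 below 0.012 m or distance between dish3 and blue_rack_bay2 below 0.012 m or distance between dish3 and blue_rack_bay3 below 0.012 m) and (angle between the x axis of dish3 and the y axis of blue_rack, either way round below 0.15 rad or angle between the y axis of dish3 and the y axis of blue_rack, either way round below 0.15 rad) and horizontal distance between logger and tape below 0.015 m and angle between the y axis of logger and the y axis of tape, either way round below 0.26 rad and angle between logger's own z axis and vertical below 0.1 rad and height (world z) of logger below 0.005 m), for 0.2 s.
2. the timer lever is pushed over (value of joint timer above 0.85 rad), for 0.2 s.
At the end, for the whole second after the job is handed in: Each dish closed (lid under 0.1 rad), lid-down, centre within 12 mm of a blue-rack bay point, edges within 0.15 rad of the rack; logger upright on the table within 15 mm and 0.26 rad of the tape rectangle; lever past 0.85 rad; all at rest (all of step 1 and value of joint timer above 0.85 rad and linear speed of each of logger, dish1, dish2, dish3 below 0.02 m/s); the robot touches nothing.
It fails at once if dish 1 falls open: its lid gapes more than 0.35 rad (value of joint lid1 above 0.35 rad).
It fails at once if dish 2 falls open: its lid gapes more than 0.35 rad (value of joint lid2 above 0.35 rad).
It fails at once if dish 3 falls open: its lid gapes more than 0.35 rad (value of joint lid3 above 0.35 rad).
It fails at once if a bystander is disturbed: moved more than 30 mm (distance of any of jar, spatula, beaker, reagent, buffer, tipbox, notebook from where it was at the start of the episode above 0.03 m).
Of dish1, dish2, dish3 only 2 to 3 are there at a start; the rules pass over those that are not, and their reading is None.
At some moment in a run one of logger may be knocked a few centimetres aside while the robot is not near it.
It also fails if it takes over 210 s, if anything falls off the work surface, if the arm or the gripper's body presses on something with over 40 N, if the wrist force passes 120 N, or if a joint passes its speed limit or range.

## Working session

There is one attempt and no reset: what is moved stays moved. The work goes in short steps, Python scripts to look and compute and a tool call to move; the robot and the scene stay as the last step left them, time stands still between calls to the robot, and variables do not carry over. Pictures are saved under pics/ and viewed, at most 14 in all, crops included, and the job is handed in when it is done.

Besides the shell and the picture viewer there is one more tool, called after "Call:" as name(argument=value, ...), one argument or row to a line, values as JSON. step_arm: Moves the arm, as the interface text tells. Its arguments: {"type":"object","properties":{"commands":{"type":"array"},"force":{"type":"number"}},"required":["commands"]}

```bash
ls; mkdir -p pics; cat > h.py <<'E'
import numpy as np, cv2
from scipy.spatial.transform import Rotation as R
from plant import *
def cam(n):
    c=read_camera(n); a=np.array(c['attitude'],float)
    c['R']=R.from_quat(a).as_matrix() if a.size==4 else (a if a.shape==(3,3) else R.from_rotvec(a).as_matrix())
    c['K']=np.array([[c['fx'],0,c['cx']],[0,c['fy'],c['cy']],[0,0,1.]]); c['D']=np.array(c['distortion'],float); c['eye']=np.array(c['eye'],float)
    return c
def save(c,n,crop=None,s=1):
    im=c['color'][...,::-1]
    if crop: im=im[crop[1]:crop[3],crop[0]:crop[2]]
    cv2.imwrite('pics/'+n,cv2.resize(im,None,fx=s,fy=s,interpolation=cv2.INTER_CUBIC))
def rays(c,px):
    p=cv2.undistortPoints(np.array(px,float).reshape(-1,1,2),c['K'],c['D']).reshape(-1,2)
    return np.c_[p[:,0],-p[:,1],-np.ones(len(p))]@c['R'].T
def onz(c,px,z):
    d=rays(c,px); return c['eye']+d*((z-c['eye'][2])/d[:,2])[:,None]
def cloud(c):
    h,w=c['z_map'].shape; u,v=np.meshgrid(np.arange(w),np.arange(h))
    d=rays(c,np.stack([u.ravel(),v.ravel()],1)); P=c['eye']+d*c['z_map'].reshape(-1,1)
    P[c['z_map'].ravel()==0]=np.nan; return P.reshape(h,w,3)
E
python3 - <<'E'
from h import *
for n in('top','scene'):
    c=cam(n); save(c,n+'0.png',s=1.25); print(n,c['eye'],c['attitude'],c['fx'],c['distortion'],(c['z_map']>0).mean())
print(get_state())
E
```

```text
pics
top [ 0.37101406 -0.03166125  1.32276254] [-0.04359392  0.03592047  0.7112966  -0.70061861] 415.4303221772509 [-0.09187908  0.          0.          0.          0.        ] 0.99605078125
scene [ 1.21837691 -0.66703726  0.80865997] [0.40740909 0.17965466 0.36607418 0.81714853] 369.43173503862863 [-0.00267239  0.          0.          0.          0.        ] 0.9959765625
{'time': 0.1, 'qpos': array([ 1.07698165e+00,  2.87124483e-01,  1.57804412e+00,  1.67163605e-05,
        1.27858292e+00, -1.49998474e-01]), 'dq': array([-0.00070319, -0.00288841, -0.00415426,  0.0003729 ,  0.0008796 ,
        0.0007043 ]), 'joint_efforts': array([ 4.60110659e-04, -4.07294941e+01, -2.93699402e+01, -1.62836927e-04,
        3.41063678e-03,  1.13677669e-05]), 'eef_pos': array([0.22722752, 0.63500447, 0.24404653]), 'tcp_rot': array([ 1.71064918e-01,  9.85259168e-01, -1.02146084e-03, -3.49098541e-04]), 'contact_force': array([-0.09957607, -0.90100993, -0.76143722]), 'wrist_torque': array([-0.04296726, -0.02037818, -0.03414411]), 'finger_force': 0.0, 'opening': 0.9985812963244998}
```

View pics/top0.png

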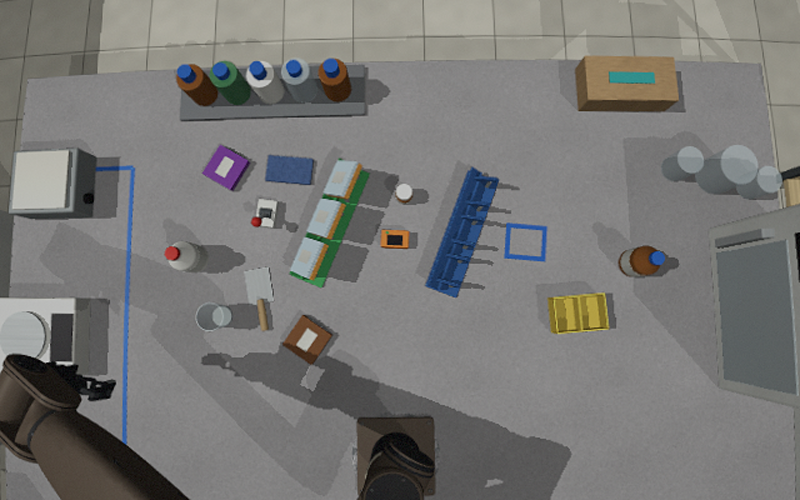

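View pics/scene0.png

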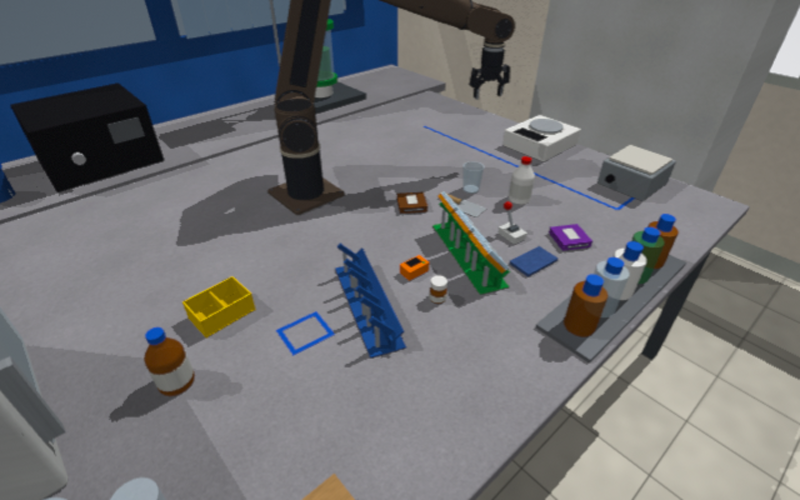

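```bash
python3 - <<'E'
from h import *
for n in('top','scene'):
    c=cam(n); P=cloud(c); hsv=cv2.cvtColor(c['color'],cv2.COLOR_RGB2HSV); np.savez('p_'+n,P=P,hsv=hsv)
    H,S,V=[hsv[...,i].astype(int) for i in range(3)]
    x,y,z=P[...,0],P[...,1],P[...,2]
    ws=(x>.3)&(x<.95)&(abs(y)<.6)
    M={'orange':(H>8)&(H<22)&(S>180)&(V>120)&ws,'green':(H>45)&(H<80)&(S>120)&ws,'blue':(H>100)&(H<125)&(S>130)&ws&(z>.01),'tape':(H>100)&(H<125)&(S>130)&ws&(z<.008),'red':((H<6)|(H>174))&(S>150)&ws,'lid':(S<60)&(V>130)&ws&(z>.03)}
    for k,m in M.items():
        N,l,s,ce=cv2.connectedComponentsWithStats(m.astype(np.uint8))
        for i in range(1,N):
            if s[i,4]<25: continue
            q=P[l==i]; q=q[~np.isnan(q[:,0])]
            r=cv2.minAreaRect(q[:,:2].astype(np.float32)*1000)
            print(n,k,s[i,4],ce[i].round(0),'rect',np.round(r[0]),np.round(r[1]),round(r[2],1),'z',np.percentile(q[:,2],[2,50,98]).round(3))
E
```

```text
top green 856 [269. 185.] rect [583. 158.] [ 79. 320.] 66.6 z [0.002 0.007 0.055]
top blue 104 [235.  56.] rect [937. 229.] [34. 25.] 88.9 z [0.136 0.155 0.16 ]
top blue 117 [265.  55.] rect [936. 140.] [33. 27.] 89.9 z [0.13  0.154 0.16 ]
top blue 116 [177.  58.] rect [937. 414.] [42. 26.] 89.7 z [0.131 0.154 0.159]
top blue 111 [206.  57.] rect [937. 319.] [25. 32.] 7.0 z [0.127 0.154 0.16 ]
top blue 124 [149.  60.] rect [936. 499.] [36. 26.] 90.0 z [0.13  0.153 0.159]
top blue 1383 [366. 183.] rect [ 553. -177.] [ 80. 317.] 68.5 z [0.011 0.051 0.099]
top tape 141 [388. 153.] rect [ 662. -240.] [47. 62.] 68.1 z [0.002 0.006 0.008]
top tape 61 [382. 169.] rect [ 611. -220.] [51. 27.] 79.8 z [0.002 0.006 0.008]
top tape 156 [376. 185.] rect [ 560. -199.] [47. 61.] 68.6 z [0.002 0.006 0.008]
top tape 350 [419. 194.] rect [ 529. -340.] [105.  92.] 83.8 z [-0.003  0.002  0.008]
top tape 71 [370. 201.] rect [ 507. -178.] [46. 28.] 69.3 z [0.002 0.006 0.008]
top tape 169 [364. 217.] rect [ 458. -158.] [47. 61.] 69.8 z [0.001 0.006 0.008]
top tape 67 [359. 232.] rect [ 409. -140.] [46. 22.
[... 1982 characters left out ...]
6.] rect [ 529. -341.] [107.  94.] 84.0 z [-0.003  0.     0.003]
scene red 40 [421. 128.] rect [502. 510.] [26. 33.] 46.4 z [0.14  0.149 0.153]
scene red 35 [406. 164.] rect [582. 323.] [17. 23.] 78.1 z [0.085 0.096 0.102]
scene lid 34 [382. 131.] rect [352. 467.] [61. 20.] 3.4 z [0.075 0.085 0.092]
scene lid 170 [419. 138.] rect [511. 501.] [63. 46.] 38.0 z [0.09  0.107 0.129]
scene lid 339 [378. 182.] rect [588. 165.] [ 67. 302.] 66.7 z [0.064 0.123 0.13 ]
scene lid 62 [496. 203.] rect [924. 310.] [26. 57.] 36.2 z [0.119 0.122 0.137]
scene lid 67 [481. 214.] rect [926. 214.] [20. 58.] 31.9 z [0.128 0.132 0.135]
scene lid 100 [351. 225.] rect [654. -30.] [37. 40.] 44.4 z [0.057 0.06  0.063]
```

```bash
python3 - <<'E'
import cv2
a=cv2.imread('pics/top0.png')[130:350,180:580]; cv2.imwrite('pics/topc.png',cv2.resize(a,None,fx=2,fy=2,interpolation=cv2.INTER_CUBIC))
E
```

```text
(no output)
```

View pics/topc.png

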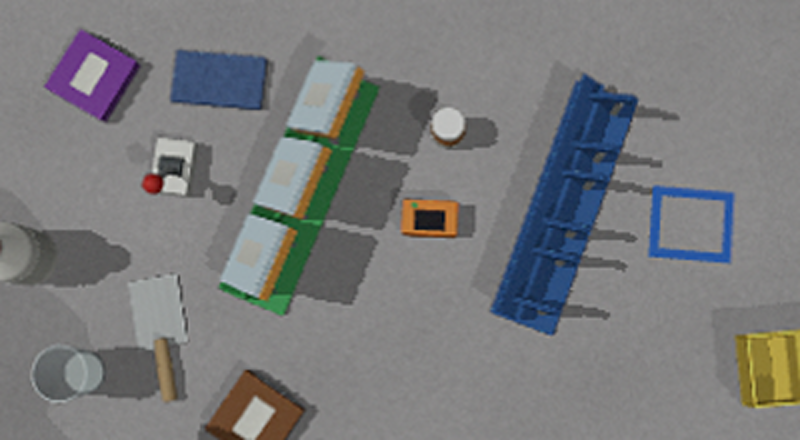

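```bash
python3 - <<'E'
from h import *
Q={}
for n in('top','scene'):
    f=np.load('p_%s.npz'%n); P,hsv=f['P'],f['hsv']; H,S,V=[hsv[...,i].astype(int) for i in range(3)]
    x,y,z=P[...,0],P[...,1],P[...,2]
    g=(H>45)&(H<80)&(S>120)&(x>.35)&(x<.8)&(abs(y)<.4)&(z<.12)
    b=(H>100)&(H<125)&(S>130)&(x>.35)&(x<.75)&(y<-.05)&(y>-.275)&(z>.0015)&(z<.12)
    # remove tape: tape y<-.28 roughly
    for k,m in(('g',g),('b',b)):
        q=P[m]; r=cv2.minAreaRect(q[:,:2].astype(np.float32)*1000); print(n,k,np.round(r[0],1),np.round(r[1],1),round(r[2],2)); Q[n,k]=q
    l=(S<60)&(V>130)&(x>.4)&(x<.75)&(y>.06)&(y<.26)&(z>.055)&(z<.14); Q[n,'lid']=P[l]
    A=np.c_[P[l][:,:2],np.ones(l.sum())]; s=np.linalg.lstsq(A,P[l][:,2],rcond=None)[0]; nn=np.r_[-s[:2],1]; nn/=np.linalg.norm(nn)
    print('lidplane',nn,np.degrees(np.arctan2(nn[1],nn[0])),np.degrees(np.arccos(nn[2])))
# blue rail plane
for k,a in(('g',67.2),('b',68.7)):
    a=np.radians(a); ex=np.array([np.cos(a),np.sin(a)]); ey=np.array([-ex[1],ex[0]])
    for n in('top','scene'):
        q=Q[n,k]; X,Y,z=q[:,:2]@ex,q[:,:2]@ey,q[:,2]
        print(k,n,'X',np.percentile(X,[.3,1,99,99.7]).round(4),'Y',np.percentile(Y,[.3,1,99,99.7]).round(4),'zmax',np.percentile(z,99.5))
        c=.766*X+.643*z; hh=np.histogram(c,bins=np.arange(c.min(),c.max(),.004)); i=np.argsort(-hh[0])[:6]; print('  nplane peaks',[(round(hh[1][j],3),hh[0][j]) for j in i])
        if k=='g':
            q=Q[n,'lid'];X,Y,z=q[:,:2]@ex,q[:,:2]@ey,q[:,2]
            print('  lid X',np.percentile(X,[1,50,99]).round(4),'z',np.percentile(z,[1,50,99]).round(4),'n',np.percentile(.766*X+.643*z,[10,50,90]).round(4),'s',np.percentile(.643*X-.766*z,[1,50,99]).round(4))
            hy=np.histogram(Y,bins=np.arange(-.6,-.2,.005)); print('  Y',[(round(v,3),int(k2)) for v,k2 in zip(hy[1],hy[0]) if k2])
E
```

```text
top g [562.2 110.9] [179.9 320.2] 66.39
top b [ 552.8 -177.4] [ 82.6 317.1] 68.43
lidplane [0.29004316 0.68901359 0.66418013] 67.17113632328471 48.38054237797052
scene g [586.2 154.1] [ 82. 324.] 68.6
scene b [ 556.2 -180.2] [ 81.8 323.4] 68.81
lidplane [0.27696532 0.64856088 0.70898448] 66.87528973185195 44.847649860984355
g top X [0.3316 0.3321 0.4074 0.4089] Y [-0.634  -0.6314 -0.3173 -0.3163] zmax 0.05977152974314804
  nplane peaks [(np.float64(0.268), np.int64(163)), (np.float64(0.264), np.int64(150)), (np.float64(0.26), np.int64(141)), (np.float64(0.272), np.int64(128)), (np.float64(0.256), np.int64(66)), (np.float64(0.276), np.int64(45))]
  lid X [0.3473 0.375  0.4096] z [0.0616 0.1045 0.1317] n [0.3501 0.354  0.3561] s [0.1256 0.1609 0.2159]
  Y [(np.float64(-0.6), 29), (np.float64(-0.595), 26), (np.float64(-0.59), 28), (np.float64(-0.585), 24), (np.float64(-0.58), 27), (np.float64(-0.575), 26), (np.float64(-0.57), 26), (np.float64(-0.565), 26), (np.float64(-0.56), 28), (np.float64(-0.555), 28), (np.float64(-0.55), 26), (np.float64(-0.545), 27), (np.float64(-0.54), 27), (np.f
[... 2644 characters left out ...]
 2), (np.float64(-0.33), 1)]
b top X [-0.0055 -0.0046  0.0759  0.0765] Y [-0.7352 -0.7324 -0.4236 -0.4218] zmax 0.10072906274557464
  nplane peaks [(np.float64(0.073), np.int64(264)), (np.float64(0.069), np.int64(185)), (np.float64(0.061), np.int64(173)), (np.float64(0.089), np.int64(149)), (np.float64(0.065), np.int64(135)), (np.float64(0.005), np.int64(129))]
b scene X [-0.0059 -0.0051  0.0708  0.0736] Y [-0.7434 -0.7417 -0.4334 -0.4279] zmax 0.09937394010799053
  nplane peaks [(np.float64(0.069), np.int64(252)), (np.float64(0.065), np.int64(211)), (np.float64(0.061), np.int64(180)), (np.float64(0.073), np.int64(169)), (np.float64(0.001), np.int64(131)), (np.float64(0.009), np.int64(127))]
```

```bash
python3 - <<'E'
from h import *
for n in('top','scene'):
    f=np.load('p_%s.npz'%n); P,hsv=f['P'],f['hsv']; H,S,V=[hsv[...,i].astype(int) for i in range(3)]
    x,y,z=P[...,0],P[...,1],P[...,2]
    b=(H>100)&(H<125)&(S>100)&(x>.35)&(x<.75)&(y<-.05)&(y>-.275)&(z>.03)&(z<.12)
    q=P[b]
    for a in (68.2,68.7,69.2):
        r=np.radians(a); ex=np.array([np.cos(r),np.sin(r)]); ey=np.array([-ex[1],ex[0]])
        X,Y=q[:,:2]@ex,q[:,:2]@ey; c=.766*X+.643*q[:,2]; s=.643*X-.766*q[:,2]
        m=(c>.060)&(c<.083)&(s<np.percentile(s,99)-.035)
        Ys=np.sort(Y[m]); cl=np.split(Ys,np.where(np.diff(Ys)>.012)[0]+1)
        print(n,a,[(round((k[0]+k[-1])/2,4),round(k[-1]-k[0],4),len(k)) for k in cl if len(k)>5],'s',np.percentile(s,[.5,99.5]).round(4),'n',np.percentile(c[m],[90,97]))
    # lip top edge line: max z-n points
    m=(c>.084); k=np.polyfit(q[m][:,0],q[m][:,1],1); print('lip yaw',np.degrees(np.arctan(k[0]))+90,m.sum())
    l=(S<60)&(V>130)&(x>.4)&(x<.75)&(y>.06)&(y<.26)&(z>.125)&(z<.14); k=np.polyfit(P[l][:,0],P[l][:,1],1); print('green top edge yaw',np.degrees(np.arctan(k[0]))+90,l.sum())
    # logger
    o=(H>5)&(H<25)&(S>150)&(V>90)&(x>.45)&(x<.62)&(y>-.06)&(y<.05)&(z>.024)&(z<.045)
    N,lab,st,ce=cv2.connectedComponentsWithStats(o.astype(np.uint8)); i=1+np.argmax(st[1:,4]); hull=cv2.convexHull(P[lab==i][:,:2].astype(np.float32)*1000); print('logger',cv2.minAreaRect(hull))
    t=(H>100)&(H<125)&(S>100)&(y<-.275)&(y>-.42)&(x>.45)&(x<.62)&(abs(z)<.015)
    v,u=np.nonzero(t); G=onz(cam(n),np.c_[u,v],0)[:,:2]; print('tape',cv2.minAreaRect(G.astype(np.float32)*1000))
    rd=((H<6)|(H>174))&(S>150)&(x>.53)&(x<.63)&(y>.28)&(y<.37); print('ball',np.nanmedian(P[rd],0))
    w=(S<50)&(V>150)&(x>.53)&(x<.68)&(y>.25)&(y<.37)&(z>.015)&(z<.035); print('timer top',cv2.minAreaRect(P[w][:,:2].astype(np.float32)*1000))
E
```

```text
top 68.2 [(np.float64(-0.7175), np.float64(0.0087), 39), (np.float64(-0.6518), np.float64(0.0088), 46), (np.float64(-0.6134), np.float64(0.0089), 44), (np.float64(-0.5473), np.float64(0.0082), 42), (np.float64(-0.509), np.float64(0.0077), 41), (np.float64(-0.4434), np.float64(0.008), 37)] s [-0.0684  0.012 ] n [0.07974436 0.08085444]
top 68.7 [(np.float64(-0.7178), np.float64(0.0088), 40), (np.float64(-0.6519), np.float64(0.0088), 45), (np.float64(-0.6136), np.float64(0.009), 43), (np.float64(-0.5476), np.float64(0.0083), 42), (np.float64(-0.5092), np.float64(0.0077), 41), (np.float64(-0.4435), np.float64(0.008), 37)] s [-0.0716  0.0084] n [0.07589896 0.07687861]
top 69.2 [(np.float64(-0.7181), np.float64(0.0088), 34), (np.float64(-0.6522), np.float64(0.0084), 39), (np.float64(-0.6138), np.float64(0.0091), 43), (np.float64(-0.5478), np.float64(0.0086), 40), (np.float64(-0.5094), np.float64(0.0079), 38), (np.float64(-0.4437), np.float64(0.008), 35)] s [-0.0751  0.0051] n [0.07230791 0.07329453]
lip yaw 68.64257715307235 213
green top edge yaw 67.50868427638888 289
logger ((538.2833862
[... 1088 characters left out ...]
at64(-0.655), np.float64(0.01), 49), (np.float64(-0.6159), np.float64(0.0111), 47), (np.float64(-0.552), np.float64(0.01), 45), (np.float64(-0.5141), np.float64(0.0088), 44), (np.float64(-0.4498), np.float64(0.0083), 40)] s [-0.0743  0.0034] n [0.06931115 0.0705245 ]
lip yaw 68.60324544316298 70
green top edge yaw 66.80609685578357 117
logger ((542.0567626953125, -7.937828063964844), (70.95618438720703, 46.53932189941406), 86.76484680175781)
tape ((528.9695434570312, -340.9297790527344), (106.56251525878906, 92.8380126953125), 84.27154541015625)
ball [0.58365329 0.32149037 0.09629546]
timer top ((616.0272827148438, 325.4879150390625), (55.71455764770508, 68.41614532470703), 82.7517318725586)
```

```bash
cat > g.py <<'E'
from h import *
RK={'g':np.radians(67.15),'b':np.radians(68.65)}
def ax(a): return np.array([np.cos(a),np.sin(a)]),np.array([-np.sin(a),np.cos(a)])
def W(k,X,Y): ex,ey=ax(RK[k]); return X*ex+Y*ey
def move(p,z,phi):
    s=get_state(); M=R.from_quat(s['tcp_rot']).as_matrix(); f=np.degrees(np.arctan2(M[1,1],M[0,1]))
    spin=f-phi; a=np.radians(phi); ey=np.array([np.cos(a),np.sin(a)]); ex=np.array([-ey[1],ey[0]])
    d=np.array(p)-s['eef_pos'][:2]; print('spin %.1f then x %.1f y %.1f z %.1f mm | phi %.1f q6 %.2f op %.3f t %.1f'%(spin,d@ex*1e3,d@ey*1e3,(s['eef_pos'][2]-z)*1e3,f,s['qpos'][5],s['opening'],s['time']))
E
python3 -c "
from g import *
for Y in(-.3745,-.4785,-.5825): print(W('g',.355,Y)); move(W('g',.355,Y),.113,67.15)
s=get_state(); print(R.from_quat(s['tcp_rot']).as_matrix().round(3))
"
```

```text
[0.48296454 0.18171543]
spin 3.2 then x -411.7 y -318.8 z 131.8 mm | phi 70.3 q6 -0.15 op 0.996 t 0.3
[0.57880311 0.14133016]
spin 3.2 then x -515.7 y -318.8 z 131.8 mm | phi 70.3 q6 -0.15 op 0.996 t 0.3
[0.67464167 0.10094489]
spin 3.2 then x -619.7 y -318.8 z 131.8 mm | phi 70.3 q6 -0.15 op 0.996 t 0.3
[[-0.941  0.337 -0.   ]
 [ 0.337  0.941 -0.001]
 [ 0.    -0.001 -1.   ]]
```

Call:
step_arm(
  commands=[
    {"spin":3.2,"gripper":-1},
    {"x":-29,"y":-23},
    {"x":-29,"y":-23},
    {"x":-29,"y":-23},
    {"x":-29,"y":-23},
    {"x":-29,"y":-23},
    {"x":-29,"y":-23},
    {"x":-29,"y":-23},
    {"x":-29,"y":-23},
    {"x":-29,"y":-23},
  ],
  force=30,
)

```text
invalid input
```

Call:
step_arm(
  commands=[
    {"x":-29,"y":-23},
    {"x":-29,"y":-23},
    {"x":-29,"y":-23},
    {"x":-29,"y":-20},
    {"x":-28,"y":-19},
    {"z":30},
    {"z":30},
    {"x":0},
    {"x":0},
    {"x":0},
  ],
)

```text
invalid input
```

```bash
python3 -c "
from g import *
move(W('g',.355,-.3745),.113,67.15)
"
```

```text
spin 3.2 then x -411.7 y -318.8 z 131.8 mm | phi 70.3 q6 -0.15 op 0.996 t 0.3
```

Call:
step_arm(
  commands=[
    {"x":0,"y":0,"z":0,"spin":3.2,"gripper":-1},
    {"x":-29,"y":-23,"z":0,"spin":0,"gripper":-1},
    {"x":-29,"y":-23,"z":0,"spin":0,"gripper":-1},
    {"x":-29,"y":-23,"z":0,"spin":0,"gripper":-1},
    {"x":-29,"y":-23,"z":0,"spin":0,"gripper":-1},
    {"x":-29,"y":-23,"z":0,"spin":0,"gripper":-1},
    {"x":-29,"y":-23,"z":0,"spin":0,"gripper":-1},
    {"x":-29,"y":-23,"z":0,"spin":0,"gripper":-1},
    {"x":-29,"y":-23,"z":0,"spin":0,"gripper":-1},
    {"x":-29,"y":-23,"z":0,"spin":0,"gripper":-1},
  ],
  force=30,
)

```text
time: 1.3
eef_pos: [0.3878, 0.3419, 0.2455]
tcp_rot: [0.198, 0.98, 0.0, 0.0]
contact_force: [0.5, 0.8, 0.3]
opening: 0.998
finger_force: 0.0
```

Call:
step_arm(
  commands=[
    {"x":-29,"y":-23,"z":0,"spin":0,"gripper":-1},
    {"x":-29,"y":-23,"z":0,"spin":0,"gripper":-1},
    {"x":-29,"y":-23,"z":0,"spin":0,"gripper":-1},
    {"x":-29,"y":-20,"z":0,"spin":0,"gripper":-1},
    {"x":-28,"y":-19,"z":0,"spin":0,"gripper":-1},
    {"x":0,"y":0,"z":30,"spin":0,"gripper":-1},
    {"x":0,"y":0,"z":30,"spin":0,"gripper":-1},
    {"x":0,"y":0,"z":0,"spin":0,"gripper":-1},
    {"x":0,"y":0,"z":0,"spin":0,"gripper":-1},
    {"x":0,"y":0,"z":0,"spin":0,"gripper":-1},
  ],
)

```text
time: 2.3
eef_pos: [0.479, 0.1882, 0.1873]
tcp_rot: [0.198, 0.98, 0.001, 0.001]
contact_force: [-0.0, -0.5, 0.9]
opening: 0.997
finger_force: 0.0
```

```bash
python3 -c "
from g import *
move(W('g',.355,-.3745),.113,67.15)
"
```

```text
spin -0.0 then x -6.2 y -4.4 z 74.3 mm | phi 67.1 q6 -0.99 op 0.997 t 2.3
```

Call:
step_arm(
  commands=[
    {"x":-6,"y":-4,"z":0,"spin":0,"gripper":-1},
    {"x":0,"y":0,"z":20,"spin":0,"gripper":-1},
    {"x":0,"y":0,"z":20,"spin":0,"gripper":-1},
    {"x":0,"y":0,"z":20,"spin":0,"gripper":-1},
    {"x":0,"y":0,"z":14,"spin":0,"gripper":-1},
    {"x":0,"y":0,"z":0,"spin":0,"gripper":-0.1},
    {"x":0,"y":0,"z":0,"spin":0,"gripper":-0.1},
    {"x":0,"y":0,"z":0,"spin":0,"gripper":-0.1},
    {"x":0,"y":0,"z":0,"spin":0,"gripper":-0.1},
    {"x":0,"y":0,"z":0,"spin":0,"gripper":-0.1},
  ],
)

```text
time: 3.3
eef_pos: [0.4825, 0.1818, 0.1122]
tcp_rot: [0.198, 0.98, 0.0, 0.001]
contact_force: [-0.0, -0.0, -0.3]
opening: 0.551
finger_force: 0.0
```

```bash
python3 -c "
from g import *
move(W('g',.355,-.3745),.113,67.15)
a=cam('scene');b=cam('top'); save(a,'a.png',(290,90,450,240),3.0); save(b,'b.png',(200,110,340,260),3.0)
A=cv2.imread('pics/a.png');B=cv2.imread('pics/b.png');h=max(A.shape[0],B.shape[0])
C=np.hstack([A[:450,:400],B[:450,:400]]);cv2.imwrite('pics/c1.png',C)
"
```

```text
spin -0.0 then x -0.4 y 0.1 z -0.8 mm | phi 67.1 q6 -1.01 op 0.551 t 3.3
```

View pics/c1.png

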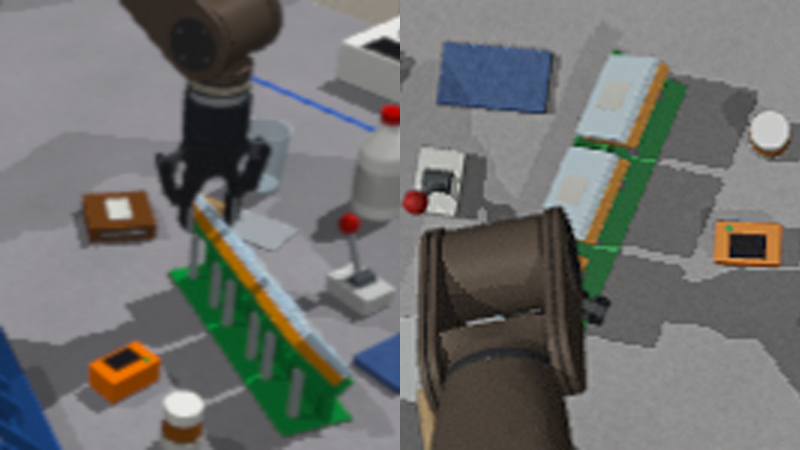

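The crop shows the fingers straddling the near dish's upper edge (left panel about 215,200). Now I'll close slowly.

Call:
step_arm(
  commands=[
    {"x":0,"y":0,"z":0,"spin":0,"gripper":0},
    {"x":0,"y":0,"z":0,"spin":0,"gripper":0.05},
    {"x":0,"y":0,"z":0,"spin":0,"gripper":0.1},
    {"x":0,"y":0,"z":0,"spin":0,"gripper":0.15},
    {"x":0,"y":0,"z":0,"spin":0,"gripper":0.2},
    {"x":0,"y":0,"z":0,"spin":0,"gripper":0.25},
    {"x":0,"y":0,"z":0,"spin":0,"gripper":0.3},
    {"x":0,"y":0,"z":0,"spin":0,"gripper":0.35},
    {"x":0,"y":0,"z":0,"spin":0,"gripper":0.4},
    {"x":0,"y":0,"z":0,"spin":0,"gripper":0.5},
  ],
  force=30,
)

```text
time: 4.4
eef_pos: [0.4833, 0.1838, 0.113]
tcp_rot: [0.199, 0.98, 0.003, 0.001]
contact_force: [-0.9, 5.8, 3.6]
opening: 0.442
finger_force: 27.1
```

Call:
step_arm(
  commands=[
    {"x":0,"y":0,"z":0,"spin":0,"gripper":0.8},
    {"x":0,"y":0,"z":0,"spin":0,"gripper":0.8},
    {"x":0,"y":0,"z":-4,"spin":0,"gripper":0.8},
    {"x":0,"y":0,"z":-4,"spin":0,"gripper":0.8},
    {"x":0,"y":0,"z":-4,"spin":0,"gripper":0.8},
    {"x":0,"y":0,"z":-4,"spin":0,"gripper":0.8},
    {"x":0,"y":0,"z":-4,"spin":0,"gripper":0.8},
    {"x":0,"y":0,"z":-4,"spin":0,"gripper":0.8},
    {"x":0,"y":0,"z":-4,"spin":0,"gripper":0.8},
    {"x":0,"y":0,"z":-4,"spin":0,"gripper":0.8},
  ],
)

```text
time: 5.4
eef_pos: [0.482, 0.182, 0.1436]
tcp_rot: [0.199, 0.98, 0.0, 0.0]
contact_force: [1.9, 4.0, -1.7]
opening: 0.346
finger_force: 27.9
```

Call:
step_arm(
  commands=[
    {"x":0,"y":0,"z":-8,"spin":0,"gripper":0.8},
    {"x":0,"y":0,"z":-8,"spin":0,"gripper":0.8},
    {"x":0,"y":0,"z":-8,"spin":0,"gripper":0.8},
    {"x":0,"y":0,"z":-8,"spin":0,"gripper":0.8},
    {"x":0,"y":0,"z":-8,"spin":0,"gripper":0.8},
    {"x":0,"y":0,"z":-8,"spin":0,"gripper":0.8},
    {"x":0,"y":0,"z":-8,"spin":0,"gripper":0.8},
    {"x":0,"y":0,"z":-8,"spin":0,"gripper":0.8},
    {"x":0,"y":0,"z":-8,"spin":0,"gripper":0.8},
    {"x":0,"y":0,"z":-8,"spin":0,"gripper":0.8},
  ],
)

```text
time: 6.4
eef_pos: [0.4819, 0.1817, 0.224]
tcp_rot: [0.198, 0.98, -0.0, -0.0]
contact_force: [-1.0, -1.3, -2.4]
opening: 0.278
finger_force: 27.5
```

```bash
python3 -c "
from g import *
a=cam('scene');b=cam('top'); save(a,'a.png',(290,60,450,210),3.0); save(b,'b.png',(200,110,340,260),3.0)
A=cv2.imread('pics/a.png');B=cv2.imread('pics/b.png')
C=np.hstack([A[:450,:400],B[:450,:400]]);cv2.imwrite('pics/c2.png',C)
"
```

View pics/c2.png

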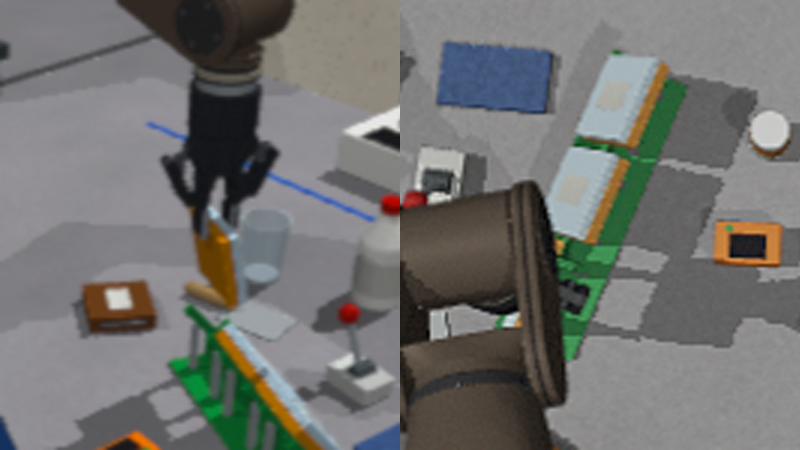

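The dish now hangs vertical and shut between the pads (opening 23.6 mm; left panel 220,260). Next I'll measure where it sits in the grip.

```bash
cat >> g.py <<'E'
def held():
    c=cam('scene'); P=cloud(c); hsv=cv2.cvtColor(c['color'],cv2.COLOR_RGB2HSV).astype(int); s=get_state(); t=s['eef_pos']
    M=R.from_quat(s['tcp_rot']).as_matrix(); L=(P-t)@M
    m=(((hsv[...,0]>8)&(hsv[...,0]<25)&(hsv[...,1]>120)&(hsv[...,2]>60))|((hsv[...,1]<70)&(hsv[...,2]>110)))&(abs(L[...,1])<.02)&(abs(L[...,0])<.07)&(L[...,2]<.1)&(L[...,2]>-.04)
    q=L[m]*1000; print('held n',m.sum(),'x',np.percentile(q[:,0],[1,99]).round(1),'y',np.percentile(q[:,1],[1,99]).round(1),'zdown',np.percentile(q[:,2],[1,99]).round(1))
    return q
E
python3 -c "
from g import *
q=held(); r=cv2.minAreaRect(q[:,[0,2]].astype(np.float32)); print(r)
move(W('b',.057,-.582+.104),.222,68.65-180)
move(W('b',.057,-.582-.104),.222,68.65-180)
"
```

```text
held n 322 x [-50.3  38.8] y [-11.8  19.3] zdown [-14.8  86.3]
((-5.677978515625, 38.409759521484375), (100.13223266601562, 140.13949584960938), 11.972896575927734)
spin 178.5 then x 94.9 y 287.9 z 2.2 mm | phi 67.1 q6 -1.01 op 0.277 t 6.5
spin 178.5 then x 302.9 y 287.9 z 2.2 mm | phi 67.1 q6 -1.01 op 0.277 t 6.5
```

```bash
cat >> g.py <<'E'
def held2():
    c=cam('scene'); P=cloud(c); hsv=cv2.cvtColor(c['color'],cv2.COLOR_RGB2HSV).astype(int); s=get_state(); t=s['eef_pos']
    M=R.from_quat(s['tcp_rot']).as_matrix(); L=(P-t)@M
    m=(hsv[...,0]>8)&(hsv[...,0]<25)&(hsv[...,1]>150)&(hsv[...,2]>80)&(abs(L[...,1])<.03)&(abs(L[...,0])<.07)
    N,l,st,ce=cv2.connectedComponentsWithStats(m.astype(np.uint8)); q=L[l==1+np.argmax(st[1:,4])]*1000
    print(len(q),[ (int(a),np.percentile(q[abs(q[:,0]-a)<5][:,2],[3,97]).round(1)) for a in range(-45,46,10) if (abs(q[:,0]-a)<5).sum()>6]); print('x',np.percentile(q[:,0],[1,99]),'y vs z',np.polyfit(q[:,2],q[:,1],1))
E
python3 -c "
from g import *
held2()"
```

```text
211 [(-45, array([-2.3, 79.1])), (-35, array([-3.5, 81. ])), (-25, array([-2.8, 84.7])), (-15, array([-2.2, 76.9])), (-5, array([-2.5, 81.1])), (5, array([22.9, 76.4])), (15, array([28.5, 72.1])), (25, array([33. , 79.9])), (35, array([37. , 81.3]))]
x [-47.85902544  37.94205952] y vs z [ 0.19006197 -8.30385901]
```

Call:
step_arm(
  commands=[
    {"x":0,"y":0,"z":-20,"spin":8.5,"gripper":0.8},
    {"x":0,"y":0,"z":0,"spin":8.5,"gripper":0.8},
    {"x":0,"y":0,"z":0,"spin":8.5,"gripper":0.8},
    {"x":0,"y":0,"z":0,"spin":8.5,"gripper":0.8},
    {"x":0,"y":0,"z":0,"spin":8.5,"gripper":0.8},
    {"x":0,"y":0,"z":0,"spin":8.5,"gripper":0.8},
    {"x":0,"y":0,"z":0,"spin":8.5,"gripper":0.8},
    {"x":0,"y":0,"z":0,"spin":8.5,"gripper":0.8},
    {"x":0,"y":0,"z":0,"spin":8.5,"gripper":0.8},
    {"x":0,"y":0,"z":0,"spin":8.5,"gripper":0.8},
  ],
  force=40,
)

```text
time: 7.6
eef_pos: [0.4816, 0.1816, 0.2425]
tcp_rot: [0.81, 0.586, -0.001, -0.0]
contact_force: [-1.2, 0.0, -1.8]
opening: 0.268
finger_force: 39.0
```

Call:
step_arm(
  commands=[
    {"x":0,"y":0,"z":0,"spin":8.5,"gripper":0.8},
    {"x":0,"y":0,"z":0,"spin":8.5,"gripper":0.8},
    {"x":0,"y":0,"z":0,"spin":8.5,"gripper":0.8},
    {"x":0,"y":0,"z":0,"spin":8.5,"gripper":0.8},
    {"x":0,"y":0,"z":0,"spin":8.5,"gripper":0.8},
    {"x":0,"y":0,"z":0,"spin":8.5,"gripper":0.8},
    {"x":0,"y":0,"z":0,"spin":8.5,"gripper":0.8},
    {"x":0,"y":0,"z":0,"spin":8.5,"gripper":0.8},
    {"x":0,"y":0,"z":0,"spin":8.5,"gripper":0.8},
    {"x":0,"y":0,"z":0,"spin":8.5,"gripper":0.8},
  ],
)

```text
time: 8.6
eef_pos: [0.4816, 0.1817, 0.2425]
tcp_rot: [0.993, -0.115, -0.001, 0.0]
contact_force: [-0.2, 0.5, -1.2]
opening: 0.271
finger_force: 39.0
```

Call:
step_arm(
  commands=[
    {"x":0,"y":0,"z":0,"spin":8.5,"gripper":0.8},
    {"x":12,"y":36,"z":0,"spin":0,"gripper":0.8},
    {"x":12,"y":36,"z":0,"spin":0,"gripper":0.8},
    {"x":12,"y":36,"z":0,"spin":0,"gripper":0.8},
    {"x":12,"y":36,"z":0,"spin":0,"gripper":0.8},
    {"x":12,"y":36,"z":0,"spin":0,"gripper":0.8},
    {"x":12,"y":36,"z":0,"spin":0,"gripper":0.8},
    {"x":12,"y":36,"z":0,"spin":0,"gripper":0.8},
    {"x":12,"y":36,"z":0,"spin":0,"gripper":0.8},
    {"x":0,"y":0,"z":0,"spin":0,"gripper":0.8},
  ],
)

```text
time: 9.6
eef_pos: [0.4658, -0.125, 0.2429]
tcp_rot: [0.982, -0.188, -0.0, 0.001]
contact_force: [0.1, 1.0, -2.1]
opening: 0.249
finger_force: 39.1
```

```bash
python3 -c "
from g import *
move(W('b',.057,-.478-.003),.144,68.65-180); held()
b=cam('top');a=cam('scene'); save(a,'a.png',(240,110,400,260),3.0); save(b,'b.png',(300,110,440,260),3.0)
A=cv2.imread('pics/a.png');B=cv2.imread('pics/b.png')
cv2.imwrite('pics/c3.png',np.hstack([A[:450,:400],B[:450,:400]]))
"
```

```text
spin -0.3 then x 1.6 y -3.9 z 98.9 mm | phi -111.7 q6 1.48 op 0.249 t 9.6
held n 417 x [-41.6  48.8] y [-9.2 19.3] zdown [-16.6  86.6]
```

View pics/c3.png

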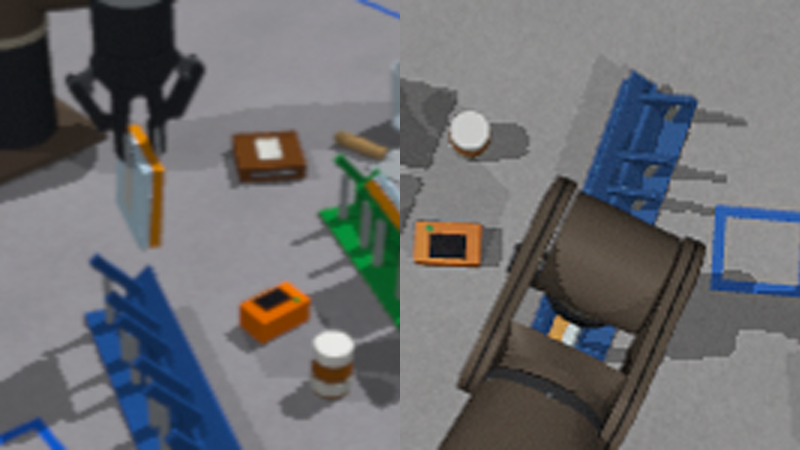

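Call:
step_arm(
  commands=[
    {"x":-2.4,"y":-4,"z":0,"spin":-0.3,"gripper":0.8},
    {"x":0,"y":0,"z":20,"spin":0,"gripper":0.8},
    {"x":0,"y":0,"z":20,"spin":0,"gripper":0.8},
    {"x":0,"y":0,"z":20,"spin":0,"gripper":0.8},
    {"x":0,"y":0,"z":15,"spin":0,"gripper":0.8},
    {"x":0,"y":0,"z":8,"spin":0,"gripper":0.8},
    {"x":0,"y":0,"z":5,"spin":0,"gripper":0.8},
    {"x":0,"y":0,"z":0,"spin":0,"gripper":0.8},
    {"x":0,"y":0,"z":0,"spin":0,"gripper":0.8},
    {"x":0,"y":0,"z":0,"spin":0,"gripper":0.8},
  ],
)

```text
time: 10.75
eef_pos: [0.4661, -0.1171, 0.1563]
tcp_rot: [0.983, -0.183, 0.001, 0.0]
contact_force: [-0.9, -0.4, -1.9]
opening: 0.248
finger_force: 39.1
```

```bash
python3 -c "
from g import *
move(W('b',.057,-.477),.144,68.65-180); held2(); print(get_state()['contact_force'])
a=cam('scene'); save(a,'c4.png',(240,130,400,230),5)
"
```

```text
spin 0.3 then x 0.3 y 3.7 z 12.3 mm | phi -111.1 q6 1.48 op 0.248 t 10.8
114 [(15, array([-36.5,   1.3])), (35, array([-3.7,  1.4])), (45, array([-1. , 83.1]))]
x [-38.91580656  49.05503267] y vs z [ 0.06594057 -4.57476287]
[ 0.10187743  0.52867944 -1.43844057]
```

View pics/c4.png

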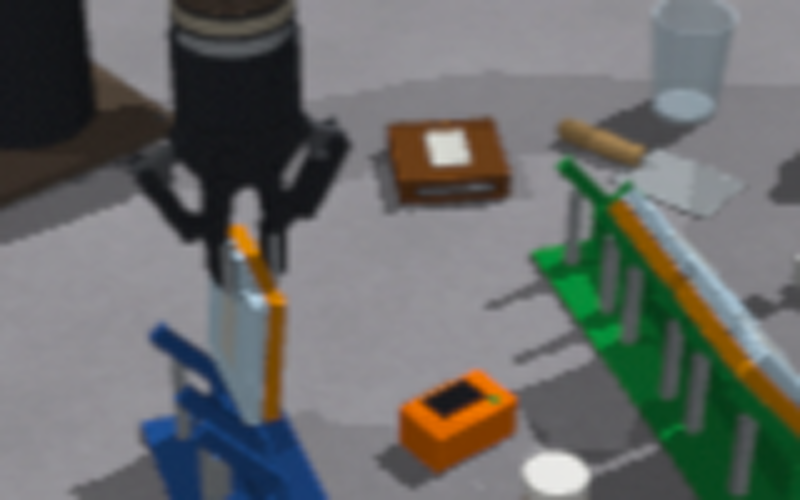

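The dish hangs upright, lid (240,320) facing the rails and bottom edge just above the blue rack (265,420). I'll make the final approach now.

Call:
step_arm(
  commands=[
    {"x":0,"y":4,"z":0,"spin":0,"gripper":0.8},
    {"x":0,"y":0,"z":3,"spin":0,"gripper":0.8},
    {"x":0,"y":0,"z":2,"spin":0,"gripper":0.8},
    {"x":0,"y":0,"z":2,"spin":0,"gripper":0.8},
    {"x":0,"y":0,"z":1,"spin":0,"gripper":0.8},
    {"x":0,"y":0,"z":1,"spin":0,"gripper":0.8},
    {"x":0,"y":0,"z":0,"spin":0,"gripper":0.8},
    {"x":0,"y":0,"z":0,"spin":0,"gripper":0.8},
    {"x":0,"y":0,"z":0,"spin":0,"gripper":0.8},
    {"x":0,"y":0,"z":0,"spin":0,"gripper":0.8},
  ],
)

```text
time: 11.85
eef_pos: [0.4673, -0.1205, 0.1512]
tcp_rot: [0.983, -0.184, 0.004, -0.001]
contact_force: [0.1, 7.3, 14.8]
opening: 0.247
finger_force: 38.3
```

Call:
step_arm(
  commands=[
    {"x":0,"y":0,"z":1,"spin":0,"gripper":0.8},
    {"x":0,"y":0,"z":0,"spin":0,"gripper":0.8},
    {"x":0,"y":0,"z":0,"spin":0,"gripper":0.8},
    {"x":0,"y":0,"z":1,"spin":0,"gripper":0.8},
    {"x":0,"y":0,"z":0,"spin":0,"gripper":0.8},
    {"x":0,"y":0,"z":0,"spin":0,"gripper":0.8},
    {"x":0,"y":0,"z":1,"spin":0,"gripper":0.8},
    {"x":0,"y":0,"z":0,"spin":0,"gripper":0.8},
    {"x":0,"y":0,"z":0,"spin":0,"gripper":0.8},
    {"x":0,"y":0,"z":0,"spin":0,"gripper":0.8},
  ],
)

```text
time: 12.85
eef_pos: [0.4682, -0.1208, 0.149]
tcp_rot: [0.983, -0.184, 0.005, -0.001]
contact_force: [0.1, 6.1, 16.3]
opening: 0.248
finger_force: 38.5
```

Call:
step_arm(
  commands=[
    {"x":0,"y":0,"z":-4,"spin":0,"gripper":0.8},
    {"x":0,"y":2,"z":0,"spin":0,"gripper":0.35},
    {"x":0,"y":4,"z":2,"spin":0,"gripper":0.3},
    {"x":0,"y":4,"z":3,"spin":0,"gripper":0.25},
    {"x":0,"y":4,"z":3,"spin":0,"gripper":0.2},
    {"x":0,"y":4,"z":4,"spin":0,"gripper":0.15},
    {"x":0,"y":4,"z":4,"spin":0,"gripper":0.1},
    {"x":0,"y":4,"z":4,"spin":0,"gripper":0.05},
    {"x":0,"y":0,"z":0,"spin":0,"gripper":0.05},
    {"x":0,"y":0,"z":0,"spin":0,"gripper":0.05},
  ],
)

```text
time: 13.85
eef_pos: [0.4545, -0.1449, 0.1271]
tcp_rot: [0.983, -0.183, -0.0, -0.0]
contact_force: [0.6, 0.4, -0.5]
opening: 0.473
finger_force: 0.2
```

```bash
python3 -c "
from g import *
move(W('b',.019,-.477),.113,68.65-180)
a=cam('scene'); save(a,'c5.png',(240,130,400,230),5)
"
```

```text
spin 0.2 then x 0.9 y 11.5 z 14.1 mm | phi -111.1 q6 1.42 op 0.473 t 13.8
```

View pics/c5.png

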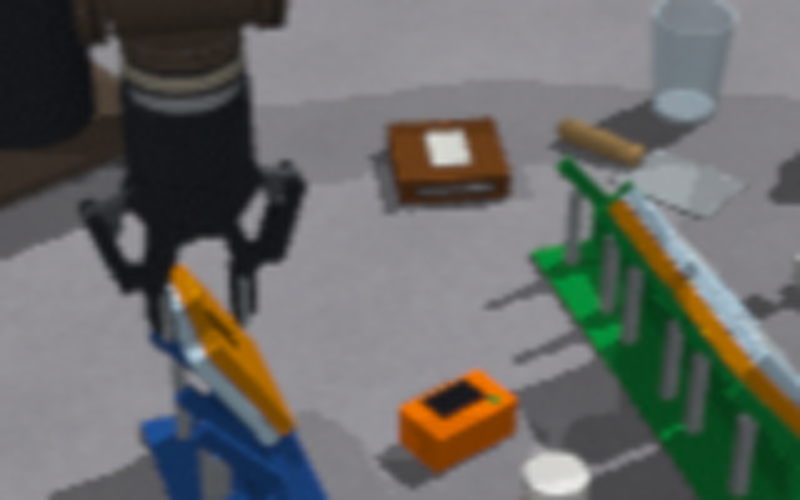

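The dish leans amber side up on the −X finger (230,350), still shut. I'll lower it the rest of the way and withdraw.

Call:
step_arm(
  commands=[
    {"x":0,"y":4,"z":4,"spin":0,"gripper":0.02},
    {"x":0,"y":4,"z":4,"spin":0,"gripper":-0.02},
    {"x":0,"y":4,"z":3,"spin":0,"gripper":-0.06},
    {"x":0,"y":2,"z":0,"spin":0,"gripper":-0.1},
    {"x":0,"y":0,"z":0,"spin":0,"gripper":-0.3},
    {"x":0,"y":0,"z":0,"spin":0,"gripper":-0.5},
    {"x":0,"y":0,"z":0,"spin":0,"gripper":-0.7},
    {"x":0,"y":0,"z":0,"spin":0,"gripper":-1},
    {"x":0,"y":0,"z":0,"spin":0,"gripper":-1},
    {"x":0,"y":0,"z":0,"spin":0,"gripper":-1},
  ],
)

```text
time: 14.9
eef_pos: [0.4497, -0.1579, 0.1164]
tcp_rot: [0.983, -0.183, 0.0, 0.0]
contact_force: [1.0, 0.1, -0.9]
opening: 1.0
finger_force: 0.0
```

Call:
step_arm(
  commands=[
    {"x":0,"y":0,"z":-10,"spin":0,"gripper":-1},
    {"x":0,"y":0,"z":-20,"spin":0,"gripper":-1},
    {"x":0,"y":0,"z":-30,"spin":0,"gripper":-1},
    {"x":0,"y":0,"z":-30,"spin":0,"gripper":-1},
    {"x":0,"y":-40,"z":0,"spin":-8.5,"gripper":-1},
    {"x":0,"y":-40,"z":0,"spin":-8.5,"gripper":-1},
    {"x":0,"y":-40,"z":0,"spin":-8.5,"gripper":-1},
    {"x":0,"y":-40,"z":0,"spin":-8.5,"gripper":-1},
    {"x":0,"y":-40,"z":0,"spin":-8.5,"gripper":-1},
    {"x":0,"y":0,"z":0,"spin":-8.5,"gripper":-1},
  ],
)

```text
time: 15.9
eef_pos: [0.4626, 0.0409, 0.2069]
tcp_rot: [0.965, 0.263, 0.0, -0.001]
contact_force: [0.3, 0.3, 0.8]
opening: 0.999
finger_force: 0.0
```

```bash
cat >> g.py <<'E'
def placed(nm=None):
    for n in('top','scene'):
        c=cam(n); P=cloud(c); hsv=cv2.cvtColor(c['color'],cv2.COLOR_RGB2HSV).astype(int); ex,ey=ax(RK['b'])
        X,Y,z=P[...,:2]@ex,P[...,:2]@ey,P[...,2]; nn=.766*X+.643*z
        m=(hsv[...,0]>8)&(hsv[...,0]<25)&(hsv[...,1]>120)&(hsv[...,2]>60)&(X>-.04)&(X<.11)&(Y<-.4)&(Y>-.76)&(z>.04)
        N,l,st,ce=cv2.connectedComponentsWithStats(m.astype(np.uint8))
        for i in range(1,N):
            if st[i,4]<60: continue
            k=l==i; s=.643*X[k]-.766*z[k]; r=cv2.minAreaRect(np.c_[s,Y[k]].astype(np.float32)*1000); print(n,st[i,4],'Y',np.percentile(Y[k],[1,99]).round(4),'n',np.percentile(nn[k],[20,50,80]).round(4),'s',np.percentile(s,[1,99]).round(4),'ang',round(r[2],1))
        if nm and n=='scene': save(c,nm,(240,130,400,250),5)
E
python3 -c "
from g import *
placed('c6.png'); move(W('g',.355,-.4785),.2,67.15)
"
```

```text
top 696 Y [-0.5206 -0.4332] n [0.0959 0.0977 0.0991] s [-0.0895 -0.0019] ang 88.7
scene 312 Y [-0.5262 -0.4393] n [0.0905 0.0964 0.0973] s [-0.0887 -0.003 ] ang 0.5
spin -127.1 then x -66.2 y 139.7 z 7.1 mm | phi -60.0 q6 0.91 op 1.000 t 16.0
```

View pics/c6.png

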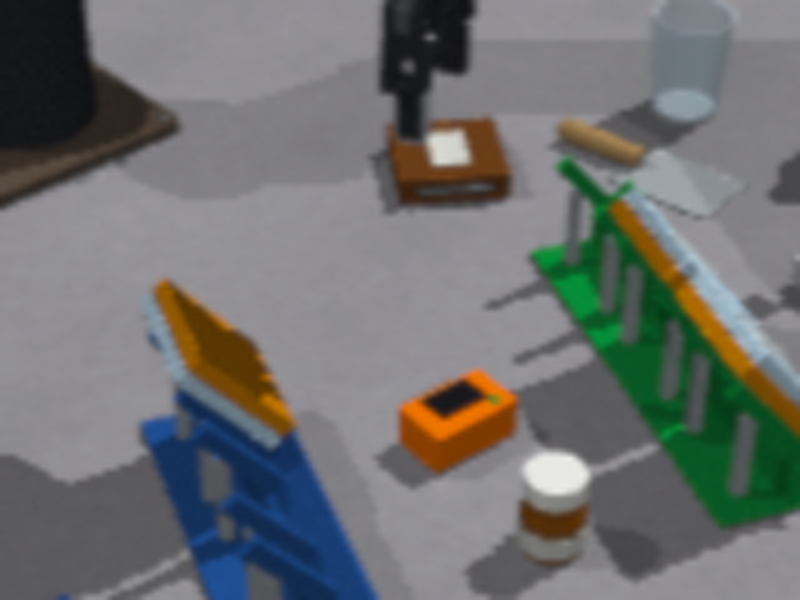

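The dish lies closed, lid-down in bay 1, and the measurements match the rails (centre error about 1 mm). On to the middle dish.

Call:
step_arm(
  commands=[
    {"x":0,"y":0,"z":0,"spin":-8.5,"gripper":-1},
    {"x":0,"y":0,"z":0,"spin":-8.5,"gripper":-1},
    {"x":0,"y":0,"z":0,"spin":-8.5,"gripper":-1},
    {"x":0,"y":0,"z":0,"spin":-8.5,"gripper":-1},
    {"x":0,"y":0,"z":0,"spin":-8.5,"gripper":-1},
    {"x":0,"y":0,"z":0,"spin":-8.5,"gripper":-1},
    {"x":0,"y":0,"z":0,"spin":-8.5,"gripper":-1},
    {"x":0,"y":0,"z":0,"spin":-8.5,"gripper":-1},
    {"x":0,"y":0,"z":0,"spin":-8.5,"gripper":-1},
    {"x":0,"y":0,"z":0,"spin":-8.5,"gripper":-1},
  ],
  force=30,
)

```text
time: 17.0
eef_pos: [0.464, 0.0363, 0.2069]
tcp_rot: [0.538, 0.843, 0.0, 0.0]
contact_force: [0.3, 0.5, -0.2]
opening: 1.004
finger_force: 0.0
```

Call:
step_arm(
  commands=[
    {"x":0,"y":0,"z":0,"spin":-8.5,"gripper":-1},
    {"x":0,"y":0,"z":0,"spin":-8.5,"gripper":-1},
    {"x":0,"y":0,"z":0,"spin":-8.5,"gripper":-1},
    {"x":0,"y":0,"z":0,"spin":-8.5,"gripper":-1},
    {"x":0,"y":0,"z":0,"spin":-8.1,"gripper":-1},
    {"x":-16,"y":35,"z":0,"spin":0,"gripper":-1},
    {"x":-16,"y":35,"z":0,"spin":0,"gripper":-1},
    {"x":-16,"y":35,"z":0,"spin":0,"gripper":-1},
    {"x":-18,"y":35,"z":0,"spin":0,"gripper":-1},
    {"x":0,"y":0,"z":0,"spin":0,"gripper":-1},
  ],
)

```text
time: 18.0
eef_pos: [0.582, 0.1416, 0.2063]
tcp_rot: [0.201, 0.98, 0.0, 0.001]
contact_force: [0.6, 0.4, 0.4]
opening: 1.001
finger_force: 0.0
```

```bash
python3 -c "
from g import *
move(W('g',.355,-.4785),.113,67.15)
"
```

```text
spin -0.3 then x 2.9 y -1.5 z 93.3 mm | phi 66.9 q6 -1.10 op 1.001 t 18.0
```

Call:
step_arm(
  commands=[
    {"x":3,"y":-1,"z":0,"spin":-0.3,"gripper":-1},
    {"x":0,"y":0,"z":25,"spin":0,"gripper":-1},
    {"x":0,"y":0,"z":25,"spin":0,"gripper":-1},
    {"x":0,"y":0,"z":25,"spin":0,"gripper":-1},
    {"x":0,"y":0,"z":18,"spin":0,"gripper":-1},
    {"x":0,"y":0,"z":0,"spin":0,"gripper":-0.5},
    {"x":0,"y":0,"z":0,"spin":0,"gripper":-0.2},
    {"x":0,"y":0,"z":0,"spin":0,"gripper":-0.1},
    {"x":0,"y":0,"z":0,"spin":0,"gripper":-0.1},
    {"x":0,"y":0,"z":0,"spin":0,"gripper":-0.1},
  ],
)

```text
time: 19.0
eef_pos: [0.5766, 0.1405, 0.1146]
tcp_rot: [0.197, 0.98, 0.0, 0.001]
contact_force: [-0.1, 0.0, 0.0]
opening: 0.549
finger_force: 0.0
```

```bash
python3 -c "
from g import *
move(W('g',.355,-.4785),.113,67.15)
"
```

```text
spin 0.1 then x -1.7 y 1.6 z 1.6 mm | phi 67.3 q6 -1.11 op 0.549 t 19.0
```

Pose is within 2 mm; I'll repeat the proven grasp and lift.

Call:
step_arm(
  commands=[
    {"x":-1.7,"y":1.6,"z":1.5,"spin":0,"gripper":0},
    {"x":0,"y":0,"z":0,"spin":0,"gripper":0.05},
    {"x":0,"y":0,"z":0,"spin":0,"gripper":0.1},
    {"x":0,"y":0,"z":0,"spin":0,"gripper":0.15},
    {"x":0,"y":0,"z":0,"spin":0,"gripper":0.2},
    {"x":0,"y":0,"z":0,"spin":0,"gripper":0.25},
    {"x":0,"y":0,"z":0,"spin":0,"gripper":0.3},
    {"x":0,"y":0,"z":0,"spin":0,"gripper":0.35},
    {"x":0,"y":0,"z":0,"spin":0,"gripper":0.4},
    {"x":0,"y":0,"z":0,"spin":0,"gripper":0.5},
  ],
  force=30,
)

```text
time: 20.0
eef_pos: [0.5793, 0.1427, 0.1138]
tcp_rot: [0.197, 0.98, 0.002, 0.001]
contact_force: [-1.3, 3.1, 5.9]
opening: 0.444
finger_force: 27.0
```

Call:
step_arm(
  commands=[
    {"x":0,"y":0,"z":0,"spin":0,"gripper":0.8},
    {"x":0,"y":0,"z":0,"spin":0,"gripper":0.8},
    {"x":0,"y":0,"z":-4,"spin":0,"gripper":0.8},
    {"x":0,"y":0,"z":-4,"spin":0,"gripper":0.8},
    {"x":0,"y":0,"z":-4,"spin":0,"gripper":0.8},
    {"x":0,"y":0,"z":-4,"spin":0,"gripper":0.8},
    {"x":0,"y":0,"z":-4,"spin":0,"gripper":0.8},
    {"x":0,"y":0,"z":-4,"spin":0,"gripper":0.8},
    {"x":0,"y":0,"z":-4,"spin":0,"gripper":0.8},
    {"x":0,"y":0,"z":-4,"spin":0,"gripper":0.8},
  ],
)

```text
time: 21.0
eef_pos: [0.578, 0.1414, 0.1438]
tcp_rot: [0.197, 0.98, -0.0, -0.0]
contact_force: [2.0, 3.4, -0.2]
opening: 0.342
finger_force: 27.0
```

Call:
step_arm(
  commands=[
    {"x":0,"y":0,"z":-8,"spin":0,"gripper":0.8},
    {"x":0,"y":0,"z":-8,"spin":0,"gripper":0.8},
    {"x":0,"y":0,"z":-8,"spin":0,"gripper":0.8},
    {"x":0,"y":0,"z":-8,"spin":0,"gripper":0.8},
    {"x":0,"y":0,"z":-8,"spin":0,"gripper":0.8},
    {"x":0,"y":0,"z":-8,"spin":0,"gripper":0.8},
    {"x":0,"y":0,"z":-13,"spin":0,"gripper":0.8},
    {"x":0,"y":0,"z":-13,"spin":0,"gripper":0.8},
    {"x":0,"y":0,"z":-13,"spin":0,"gripper":0.8},
    {"x":0,"y":0,"z":-13,"spin":0,"gripper":0.8},
  ],
)

```text
time: 22.0
eef_pos: [0.5783, 0.1414, 0.2454]
tcp_rot: [0.197, 0.98, 0.0, 0.0]
contact_force: [-0.4, 0.7, -1.5]
opening: 0.284
finger_force: 27.3
```

```bash
python3 -c "
from g import *
held2(); move(W('b',.057,-.5805),.2427,68.65-180)
"
```

```text
247 [(-45, array([ 5.5, 79.5])), (-35, array([ 2.4, 80.4])), (-25, array([ 1.5, 84.8])), (-15, array([ 1.3, 81.6])), (-5, array([ 2.1, 78.6])), (5, array([25.7, 83.4])), (15, array([35.5, 82.7])), (25, array([35.2, 83.9])), (35, array([40.5, 83.9])), (45, array([42.2, 85.6]))]
x [-45.26873332  42.11665707] y vs z [  0.21380271 -10.21734533]
spin 178.7 then x 92.3 y 285.8 z 5.5 mm | phi 67.3 q6 -1.11 op 0.285 t 22.1
```

Call:
step_arm(
  commands=[
    {"x":0,"y":0,"z":0,"spin":8.5,"gripper":0.8},
    {"x":0,"y":0,"z":0,"spin":8.5,"gripper":0.8},
    {"x":0,"y":0,"z":0,"spin":8.5,"gripper":0.8},
    {"x":0,"y":0,"z":0,"spin":8.5,"gripper":0.8},
    {"x":0,"y":0,"z":0,"spin":8.5,"gripper":0.8},
    {"x":0,"y":0,"z":0,"spin":8.5,"gripper":0.8},
    {"x":0,"y":0,"z":0,"spin":8.5,"gripper":0.8},
    {"x":0,"y":0,"z":0,"spin":8.5,"gripper":0.8},
    {"x":0,"y":0,"z":0,"spin":8.5,"gripper":0.8},
    {"x":0,"y":0,"z":0,"spin":8.5,"gripper":0.8},
  ],
  force=40,
)

```text
time: 23.05
eef_pos: [0.5781, 0.1414, 0.244]
tcp_rot: [0.809, 0.587, -0.0, -0.0]
contact_force: [-0.4, -0.2, -1.7]
opening: 0.276
finger_force: 38.4
```

Call:
step_arm(
  commands=[
    {"x":0,"y":0,"z":0,"spin":8.5,"gripper":0.8},
    {"x":0,"y":0,"z":0,"spin":8.5,"gripper":0.8},
    {"x":0,"y":0,"z":0,"spin":8.5,"gripper":0.8},
    {"x":0,"y":0,"z":0,"spin":8.5,"gripper":0.8},
    {"x":0,"y":0,"z":0,"spin":8.5,"gripper":0.8},
    {"x":0,"y":0,"z":0,"spin":8.5,"gripper":0.8},
    {"x":0,"y":0,"z":0,"spin":8.5,"gripper":0.8},
    {"x":0,"y":0,"z":0,"spin":8.5,"gripper":0.8},
    {"x":0,"y":0,"z":0,"spin":8.5,"gripper":0.8},
    {"x":0,"y":0,"z":0,"spin":8.5,"gripper":0.8},
  ],
)

```text
time: 24.05
eef_pos: [0.5781, 0.1414, 0.244]
tcp_rot: [0.994, -0.114, -0.0, -0.0]
contact_force: [1.3, -0.3, -1.2]
opening: 0.278
finger_force: 38.4
```

Call:
step_arm(
  commands=[
    {"x":0,"y":0,"z":0,"spin":8.5,"gripper":0.8},
    {"x":11,"y":36,"z":0,"spin":0,"gripper":0.8},
    {"x":11,"y":36,"z":0,"spin":0,"gripper":0.8},
    {"x":11,"y":36,"z":0,"spin":0,"gripper":0.8},
    {"x":11,"y":36,"z":0,"spin":0,"gripper":0.8},
    {"x":11,"y":36,"z":0,"spin":0,"gripper":0.8},
    {"x":11,"y":36,"z":0,"spin":0,"gripper":0.8},
    {"x":11,"y":36,"z":0,"spin":0,"gripper":0.8},
    {"x":13,"y":34,"z":0,"spin":0,"gripper":0.8},
    {"x":0,"y":0,"z":0,"spin":0,"gripper":0.8},
  ],
)

```text
time: 25.05
eef_pos: [0.5584, -0.1619, 0.2442]
tcp_rot: [0.982, -0.186, 0.0, 0.001]
contact_force: [-0.1, 0.7, -1.4]
opening: 0.25
finger_force: 38.5
```

Call:
step_arm(
  commands=[
    {"x":0,"y":0,"z":0,"spin":0,"gripper":0.8},
    {"x":0,"y":0,"z":10,"spin":0,"gripper":0.8},
    {"x":0,"y":0,"z":10,"spin":0,"gripper":0.8},
    {"x":0,"y":0,"z":10,"spin":0,"gripper":0.8},
    {"x":0,"y":0,"z":10,"spin":0,"gripper":0.8},
    {"x":0,"y":0,"z":10,"spin":0,"gripper":0.8},
    {"x":0,"y":0,"z":0,"spin":0,"gripper":0.8},
    {"x":0,"y":0,"z":0,"spin":0,"gripper":0.8},
    {"x":0,"y":0,"z":0,"spin":0,"gripper":0.8},
    {"x":0,"y":0,"z":0,"spin":0,"gripper":0.8},
  ],
)

```text
time: 26.05
eef_pos: [0.559, -0.1581, 0.1946]
tcp_rot: [0.983, -0.184, 0.001, 0.0]
contact_force: [0.3, 0.1, -1.2]
opening: 0.247
finger_force: 38.5
```

```bash
python3 -c "
from g import *
held();held2(); move(W('b',.057,-.5805),.15,68.65-180)
"
```

```text
held n 483 x [-53.5  49.5] y [-11.4  18.8] zdown [-29.9  90.2]
141 [(-25, array([-1.2,  1.3])), (-15, array([-1.1,  1.1])), (-5, array([-0.5,  1.4])), (5, array([-1. ,  2.2])), (15, array([-39.1,   1.4])), (25, array([-1.7,  1. ])), (45, array([-0.4, 83.2]))]
x [-37.63240797  49.44196769] y vs z [ 0.08105824 -4.08133048]
spin 0.1 then x 2.4 y -0.7 z 44.5 mm | phi -111.2 q6 1.49 op 0.249 t 26.1
```

Call:
step_arm(
  commands=[
    {"x":1.6,"y":-0.7,"z":0,"spin":0,"gripper":0.8},
    {"x":0,"y":0,"z":12,"spin":0,"gripper":0.8},
    {"x":0,"y":0,"z":12,"spin":0,"gripper":0.8},
    {"x":0,"y":0,"z":10,"spin":0,"gripper":0.8},
    {"x":0,"y":0,"z":5,"spin":0,"gripper":0.8},
    {"x":0,"y":0,"z":3,"spin":0,"gripper":0.8},
    {"x":0,"y":0,"z":2,"spin":0,"gripper":0.8},
    {"x":0,"y":0,"z":2,"spin":0,"gripper":0.8},
    {"x":0,"y":0,"z":0,"spin":0,"gripper":0.8},
    {"x":0,"y":0,"z":0,"spin":0,"gripper":0.8},
  ],
)

```text
time: 27.15
eef_pos: [0.563, -0.1566, 0.1512]
tcp_rot: [0.983, -0.185, 0.003, -0.002]
contact_force: [0.2, 6.3, 10.4]
opening: 0.251
finger_force: 37.9
```

```bash
python3 -c "
from g import *
move(W('b',.057,-.5805),.149,68.65-180); print(get_state()['contact_force'])
"
```

```text
spin 0.1 then x -0.9 y 2.1 z 2.2 mm | phi -111.3 q6 1.49 op 0.251 t 27.1
[ 0.21542005  6.26231733 10.41774867]
```

Call:
step_arm(
  commands=[
    {"x":0,"y":0,"z":-1,"spin":0,"gripper":0.8},
    {"x":0,"y":2,"z":0,"spin":0,"gripper":0.35},
    {"x":0,"y":4,"z":2,"spin":0,"gripper":0.3},
    {"x":0,"y":4,"z":3,"spin":0,"gripper":0.25},
    {"x":0,"y":4,"z":3,"spin":0,"gripper":0.2},
    {"x":0,"y":4,"z":4,"spin":0,"gripper":0.15},
    {"x":0,"y":4,"z":4,"spin":0,"gripper":0.1},
    {"x":0,"y":4,"z":4,"spin":0,"gripper":0.05},
    {"x":0,"y":0,"z":0,"spin":0,"gripper":0.05},
    {"x":0,"y":0,"z":0,"spin":0,"gripper":0.05},
  ],
)

```text
time: 28.15
eef_pos: [0.5508, -0.1821, 0.1286]
tcp_rot: [0.983, -0.184, -0.0, -0.0]
contact_force: [-0.8, -0.5, -0.3]
opening: 0.478
finger_force: 0.2
```

```bash
python3 -c "
from g import *
move(W('b',.016,-.5805),.116,68.65-180); placed()
"
```

```text
spin 0.1 then x 1.2 y 14.9 z 12.6 mm | phi -111.2 q6 1.45 op 0.478 t 28.1
scene 353 Y [-0.6295 -0.4509] n [0.0974 0.1036 0.1095] s [-0.1332 -0.0048] ang 51.2
```

Same state as before (finger force ~0, opening 0.48). I'll finish lowering, then retreat.

Call:
step_arm(
  commands=[
    {"x":0,"y":4,"z":4,"spin":0,"gripper":0.02},
    {"x":0,"y":4,"z":4,"spin":0,"gripper":-0.02},
    {"x":0,"y":4,"z":4,"spin":0,"gripper":-0.06},
    {"x":0,"y":2,"z":0,"spin":0,"gripper":-0.1},
    {"x":0,"y":0,"z":0,"spin":0,"gripper":-0.3},
    {"x":0,"y":0,"z":0,"spin":0,"gripper":-0.5},
    {"x":0,"y":0,"z":0,"spin":0,"gripper":-0.7},
    {"x":0,"y":0,"z":0,"spin":0,"gripper":-1},
    {"x":0,"y":0,"z":0,"spin":0,"gripper":-1},
    {"x":0,"y":0,"z":0,"spin":0,"gripper":-1},
  ],
)

```text
time: 29.25
eef_pos: [0.5459, -0.195, 0.1169]
tcp_rot: [0.983, -0.184, 0.0, 0.0]
contact_force: [0.4, 0.9, 0.5]
opening: 1.003
finger_force: 0.0
```

Call:
step_arm(
  commands=[
    {"x":0,"y":0,"z":-10,"spin":0,"gripper":-1},
    {"x":0,"y":0,"z":-20,"spin":0,"gripper":-1},
    {"x":0,"y":0,"z":-30,"spin":0,"gripper":-1},
    {"x":0,"y":0,"z":-30,"spin":0,"gripper":-1},
    {"x":0,"y":-40,"z":0,"spin":-8.5,"gripper":-1},
    {"x":0,"y":-40,"z":0,"spin":-8.5,"gripper":-1},
    {"x":0,"y":-40,"z":0,"spin":-8.5,"gripper":-1},
    {"x":0,"y":-40,"z":0,"spin":-8.5,"gripper":-1},
    {"x":0,"y":-40,"z":0,"spin":-8.5,"gripper":-1},
    {"x":0,"y":0,"z":0,"spin":-8.5,"gripper":-1},
  ],
)

```text
time: 30.25
eef_pos: [0.5593, 0.0042, 0.2076]
tcp_rot: [0.965, 0.262, 0.0, -0.001]
contact_force: [-0.3, -0.8, -0.0]
opening: 1.004
finger_force: 0.0
```

Call:
step_arm(
  commands=[
    {"x":0,"y":0,"z":0,"spin":-8.5,"gripper":-1},
    {"x":0,"y":0,"z":0,"spin":-8.5,"gripper":-1},
    {"x":0,"y":0,"z":0,"spin":-8.5,"gripper":-1},
    {"x":0,"y":0,"z":0,"spin":-8.5,"gripper":-1},
    {"x":0,"y":0,"z":0,"spin":-8.5,"gripper":-1},
    {"x":0,"y":0,"z":0,"spin":-8.5,"gripper":-1},
    {"x":0,"y":0,"z":0,"spin":-8.5,"gripper":-1},
    {"x":0,"y":0,"z":0,"spin":-8.5,"gripper":-1},
    {"x":0,"y":0,"z":0,"spin":-8.5,"gripper":-1},
    {"x":0,"y":0,"z":0,"spin":-8.5,"gripper":-1},
  ],
  force=30,
)

```text
time: 31.25
eef_pos: [0.5604, 0.0001, 0.2077]
tcp_rot: [0.536, 0.844, 0.0, 0.0]
contact_force: [-0.6, -0.1, 0.2]
opening: 1.003
finger_force: 0.0
```

Call:
step_arm(
  commands=[
    {"x":0,"y":0,"z":0,"spin":-8.5,"gripper":-1},
    {"x":0,"y":0,"z":0,"spin":-8.5,"gripper":-1},
    {"x":0,"y":0,"z":0,"spin":-8.5,"gripper":-1},
    {"x":0,"y":0,"z":0,"spin":-8.5,"gripper":-1},
    {"x":0,"y":0,"z":0,"spin":-8.3,"gripper":-1},
    {"x":0,"y":0,"z":0,"spin":0,"gripper":-1},
    {"x":0,"y":0,"z":0,"spin":0,"gripper":-1},
    {"x":0,"y":0,"z":0,"spin":0,"gripper":-1},
    {"x":0,"y":0,"z":0,"spin":0,"gripper":-1},
    {"x":0,"y":0,"z":0,"spin":0,"gripper":-1},
  ],
)

```text
time: 32.25
eef_pos: [0.5602, 0.0001, 0.2068]
tcp_rot: [0.199, 0.98, -0.0, -0.0]
contact_force: [0.5, -0.3, -1.0]
opening: 0.998
finger_force: 0.0
```

```bash
python3 -c "
from g import *
placed(); move(W('g',.355,-.5825),.2,67.15)
"
```

```text
top 678 Y [-0.624  -0.5359] n [0.0954 0.0972 0.0987] s [-0.0903 -0.0016] ang 0.6
top 701 Y [-0.5211 -0.4331] n [0.0955 0.0975 0.0991] s [-0.0898 -0.0006] ang 89.1
scene 683 Y [-0.6288 -0.4391] n [0.0917 0.0964 0.0971] s [-0.0887 -0.0021] ang 0.4
spin -0.1 then x -66.3 y 137.4 z 6.8 mm | phi 67.1 q6 -1.35 op 1.004 t 32.4
```

Both are seated. Third dish next.

Call:
step_arm(
  commands=[
    {"x":-13,"y":28,"z":0,"spin":0,"gripper":-1},
    {"x":-13,"y":28,"z":0,"spin":0,"gripper":-1},
    {"x":-13,"y":28,"z":0,"spin":0,"gripper":-1},
    {"x":-13,"y":28,"z":0,"spin":0,"gripper":-1},
    {"x":-14,"y":25,"z":0,"spin":0,"gripper":-1},
    {"x":0,"y":0,"z":20,"spin":0,"gripper":-1},
    {"x":0,"y":0,"z":20,"spin":0,"gripper":-1},
    {"x":0,"y":0,"z":0,"spin":0,"gripper":-1},
    {"x":0,"y":0,"z":0,"spin":0,"gripper":-1},
    {"x":0,"y":0,"z":0,"spin":0,"gripper":-1},
  ],
)

```text
time: 33.35
eef_pos: [0.675, 0.1004, 0.1684]
tcp_rot: [0.199, 0.98, 0.0, 0.001]
contact_force: [-0.5, 0.4, 0.3]
opening: 1.001
finger_force: 0.0
```

Call:
step_arm(
  commands=[
    {"x":0,"y":0,"z":20,"spin":0,"gripper":-1},
    {"x":0,"y":0,"z":20,"spin":0,"gripper":-1},
    {"x":0,"y":0,"z":13,"spin":0,"gripper":-1},
    {"x":0,"y":0,"z":0,"spin":0,"gripper":-0.5},
    {"x":0,"y":0,"z":0,"spin":0,"gripper":-0.2},
    {"x":0,"y":0,"z":0,"spin":0,"gripper":-0.1},
    {"x":0,"y":0,"z":0,"spin":0,"gripper":-0.1},
    {"x":0,"y":0,"z":0,"spin":0,"gripper":-0.1},
    {"x":0,"y":0,"z":0,"spin":0,"gripper":-0.1},
    {"x":0,"y":0,"z":0,"spin":0,"gripper":-0.1},
  ],
)

```text
time: 34.35
eef_pos: [0.6744, 0.1006, 0.114]
tcp_rot: [0.198, 0.98, 0.0, 0.0]
contact_force: [-0.2, 0.1, 0.2]
opening: 0.547
finger_force: 0.0
```

```bash
python3 -c "
from g import *
move(W('g',.355,-.5825),.113,67.15)
"
```

```text
spin -0.0 then x -0.1 y 0.4 z 1.0 mm | phi 67.1 q6 -1.17 op 0.547 t 34.4
```

Call:
step_arm(
  commands=[
    {"x":0,"y":0,"z":1,"spin":0,"gripper":0},
    {"x":0,"y":0,"z":0,"spin":0,"gripper":0.05},
    {"x":0,"y":0,"z":0,"spin":0,"gripper":0.1},
    {"x":0,"y":0,"z":0,"spin":0,"gripper":0.15},
    {"x":0,"y":0,"z":0,"spin":0,"gripper":0.2},
    {"x":0,"y":0,"z":0,"spin":0,"gripper":0.25},
    {"x":0,"y":0,"z":0,"spin":0,"gripper":0.3},
    {"x":0,"y":0,"z":0,"spin":0,"gripper":0.35},
    {"x":0,"y":0,"z":0,"spin":0,"gripper":0.4},
    {"x":0,"y":0,"z":0,"spin":0,"gripper":0.5},
  ],
  force=30,
)

```text
time: 35.35
eef_pos: [0.6751, 0.1018, 0.1142]
tcp_rot: [0.199, 0.98, 0.001, 0.001]
contact_force: [-0.1, 5.2, 6.0]
opening: 0.436
finger_force: 26.5
```

Call:
step_arm(
  commands=[
    {"x":0,"y":0,"z":0,"spin":0,"gripper":0.8},
    {"x":0,"y":0,"z":0,"spin":0,"gripper":0.8},
    {"x":0,"y":0,"z":-4,"spin":0,"gripper":0.8},
    {"x":0,"y":0,"z":-4,"spin":0,"gripper":0.8},
    {"x":0,"y":0,"z":-4,"spin":0,"gripper":0.8},
    {"x":0,"y":0,"z":-4,"spin":0,"gripper":0.8},
    {"x":0,"y":0,"z":-4,"spin":0,"gripper":0.8},
    {"x":0,"y":0,"z":-4,"spin":0,"gripper":0.8},
    {"x":0,"y":0,"z":-4,"spin":0,"gripper":0.8},
    {"x":0,"y":0,"z":-4,"spin":0,"gripper":0.8},
  ],
)

```text
time: 36.35
eef_pos: [0.674, 0.1004, 0.1445]
tcp_rot: [0.198, 0.98, -0.0, -0.0]
contact_force: [1.0, 2.8, -0.3]
opening: 0.339
finger_force: 26.5
```

Call:
step_arm(
  commands=[
    {"x":0,"y":0,"z":-8,"spin":0,"gripper":0.8},
    {"x":0,"y":0,"z":-8,"spin":0,"gripper":0.8},
    {"x":0,"y":0,"z":-8,"spin":0,"gripper":0.8},
    {"x":0,"y":0,"z":-8,"spin":0,"gripper":0.8},
    {"x":0,"y":0,"z":-8,"spin":0,"gripper":0.8},
    {"x":0,"y":0,"z":-8,"spin":0,"gripper":0.8},
    {"x":0,"y":0,"z":-13,"spin":0,"gripper":0.8},
    {"x":0,"y":0,"z":-13,"spin":0,"gripper":0.8},
    {"x":0,"y":0,"z":-13,"spin":0,"gripper":0.8},
    {"x":0,"y":0,"z":-13,"spin":0,"gripper":0.8},
  ],
)

```text
time: 37.35
eef_pos: [0.6745, 0.1006, 0.2464]
tcp_rot: [0.198, 0.98, 0.0, 0.0]
contact_force: [0.2, 0.0, -1.6]
opening: 0.287
finger_force: 27.3
```

```bash
python3 -c "
from g import *
held2(); move(W('b',.057,-.684),.2427,68.65-180)
"
```

```text
294 [(-45, array([ 3.8, 83.7])), (-35, array([ 2.6, 86.1])), (-25, array([ 2.4, 83. ])), (-15, array([ 0.9, 80.9])), (-5, array([ 2.1, 85.8])), (5, array([28.6, 82.7])), (15, array([32.5, 83. ])), (25, array([35.9, 83.1])), (35, array([42.1, 86.5]))]
x [-45.11787362  40.63244075] y vs z [  0.22034873 -10.50392363]
spin 178.5 then x 91.4 y 282.7 z 6.7 mm | phi 67.1 q6 -1.17 op 0.286 t 37.4
```

Call:
step_arm(
  commands=[
    {"x":0,"y":0,"z":0,"spin":8.5,"gripper":0.8},
    {"x":0,"y":0,"z":0,"spin":8.5,"gripper":0.8},
    {"x":0,"y":0,"z":0,"spin":8.5,"gripper":0.8},
    {"x":0,"y":0,"z":0,"spin":8.5,"gripper":0.8},
    {"x":0,"y":0,"z":0,"spin":8.5,"gripper":0.8},
    {"x":0,"y":0,"z":0,"spin":8.5,"gripper":0.8},
    {"x":0,"y":0,"z":0,"spin":8.5,"gripper":0.8},
    {"x":0,"y":0,"z":0,"spin":8.5,"gripper":0.8},
    {"x":0,"y":0,"z":0,"spin":8.5,"gripper":0.8},
    {"x":0,"y":0,"z":0,"spin":8.5,"gripper":0.8},
  ],
  force=40,
)

```text
time: 38.4
eef_pos: [0.6743, 0.1006, 0.245]
tcp_rot: [0.81, 0.586, -0.0, -0.0]
contact_force: [-0.4, 0.1, -0.7]
opening: 0.275
finger_force: 38.3
```

Call:
step_arm(
  commands=[
    {"x":0,"y":0,"z":0,"spin":8.5,"gripper":0.8},
    {"x":0,"y":0,"z":0,"spin":8.5,"gripper":0.8},
    {"x":0,"y":0,"z":0,"spin":8.5,"gripper":0.8},
    {"x":0,"y":0,"z":0,"spin":8.5,"gripper":0.8},
    {"x":0,"y":0,"z":0,"spin":8.5,"gripper":0.8},
    {"x":0,"y":0,"z":0,"spin":8.5,"gripper":0.8},
    {"x":0,"y":0,"z":0,"spin":8.5,"gripper":0.8},
    {"x":0,"y":0,"z":0,"spin":8.5,"gripper":0.8},
    {"x":0,"y":0,"z":0,"spin":8.5,"gripper":0.8},
    {"x":0,"y":0,"z":0,"spin":8.5,"gripper":0.8},
  ],
)

```text
time: 39.4
eef_pos: [0.6743, 0.1006, 0.245]
tcp_rot: [0.993, -0.115, -0.0, -0.0]
contact_force: [-0.2, 0.2, -1.1]
opening: 0.279
finger_force: 38.4
```

Call:
step_arm(
  commands=[
    {"x":0,"y":0,"z":0,"spin":8.5,"gripper":0.8},
    {"x":11,"y":36,"z":0,"spin":0,"gripper":0.8},
    {"x":11,"y":36,"z":0,"spin":0,"gripper":0.8},
    {"x":11,"y":36,"z":0,"spin":0,"gripper":0.8},
    {"x":11,"y":36,"z":0,"spin":0,"gripper":0.8},
    {"x":11,"y":36,"z":0,"spin":0,"gripper":0.8},
    {"x":11,"y":36,"z":0,"spin":0,"gripper":0.8},
    {"x":11,"y":36,"z":0,"spin":0,"gripper":0.8},
    {"x":14,"y":31,"z":0,"spin":0,"gripper":0.8},
    {"x":0,"y":0,"z":0,"spin":0,"gripper":0.8},
  ],
)

```text
time: 40.4
eef_pos: [0.6554, -0.2007, 0.245]
tcp_rot: [0.982, -0.188, 0.0, 0.001]
contact_force: [0.3, -1.0, -0.9]
opening: 0.25
finger_force: 38.3
```

Call:
step_arm(
  commands=[
    {"x":0,"y":0,"z":0,"spin":0,"gripper":0.8},
    {"x":0,"y":0,"z":10,"spin":0,"gripper":0.8},
    {"x":0,"y":0,"z":10,"spin":0,"gripper":0.8},
    {"x":0,"y":0,"z":10,"spin":0,"gripper":0.8},
    {"x":0,"y":0,"z":10,"spin":0,"gripper":0.8},
    {"x":0,"y":0,"z":10,"spin":0,"gripper":0.8},
    {"x":0,"y":0,"z":0,"spin":0,"gripper":0.8},
    {"x":0,"y":0,"z":0,"spin":0,"gripper":0.8},
    {"x":0,"y":0,"z":0,"spin":0,"gripper":0.8},
    {"x":0,"y":0,"z":0,"spin":0,"gripper":0.8},
  ],
)

```text
time: 41.4
eef_pos: [0.6562, -0.1964, 0.1958]
tcp_rot: [0.983, -0.186, 0.001, 0.0]
contact_force: [-0.3, 0.1, -1.9]
opening: 0.25
finger_force: 38.3
```

```bash
python3 -c "
from g import *
held();held2(); move(W('b',.057,-.684),.15,68.65-180)
"
```

```text
held n 586 x [-55.4  49. ] y [-11.3  19.3] zdown [-5.1 91.1]
167 [(-25, array([-0.5,  2. ])), (-15, array([-1.2,  3. ])), (-5, array([-1.1,  2.1])), (5, array([-1. ,  1.8])), (15, array([-43.3,   1.9])), (25, array([-0.3,  1.1])), (35, array([-2.4,  0.8])), (45, array([-0.5, 81.2]))]
x [-35.44900914  48.89459575] y vs z [ 0.07916403 -4.00292937]
spin -0.1 then x 1.5 y -1.0 z 45.6 mm | phi -111.4 q6 1.51 op 0.254 t 41.5
```

Call:
step_arm(
  commands=[
    {"x":1.5,"y":-1,"z":0,"spin":0,"gripper":0.8},
    {"x":0,"y":0,"z":12,"spin":0,"gripper":0.8},
    {"x":0,"y":0,"z":12,"spin":0,"gripper":0.8},
    {"x":0,"y":0,"z":11,"spin":0,"gripper":0.8},
    {"x":0,"y":0,"z":5,"spin":0,"gripper":0.8},
    {"x":0,"y":0,"z":3,"spin":0,"gripper":0.8},
    {"x":0,"y":0,"z":2,"spin":0,"gripper":0.8},
    {"x":0,"y":0,"z":2,"spin":0,"gripper":0.8},
    {"x":0,"y":0,"z":0,"spin":0,"gripper":0.8},
    {"x":0,"y":0,"z":0,"spin":0,"gripper":0.8},
  ],
)

```text
time: 42.5
eef_pos: [0.6599, -0.194, 0.1521]
tcp_rot: [0.983, -0.186, 0.003, -0.002]
contact_force: [-0.1, 6.5, 12.1]
opening: 0.247
finger_force: 38.0
```

```bash
python3 -c "
from g import *
move(W('b',.057,-.684),.149,68.65-180)
"
```

```text
spin -0.1 then x -1.2 y 2.6 z 3.1 mm | phi -111.4 q6 1.51 op 0.247 t 42.5
```

Call:
step_arm(
  commands=[
    {"x":0,"y":0,"z":-1,"spin":0,"gripper":0.8},
    {"x":0,"y":2,"z":0,"spin":0,"gripper":0.35},
    {"x":0,"y":4,"z":2,"spin":0,"gripper":0.3},
    {"x":0,"y":4,"z":3,"spin":0,"gripper":0.25},
    {"x":0,"y":4,"z":3,"spin":0,"gripper":0.2},
    {"x":0,"y":4,"z":4,"spin":0,"gripper":0.15},
    {"x":0,"y":4,"z":4,"spin":0,"gripper":0.1},
    {"x":0,"y":4,"z":4,"spin":0,"gripper":0.05},
    {"x":0,"y":0,"z":0,"spin":0,"gripper":0.05},
    {"x":0,"y":0,"z":0,"spin":0,"gripper":0.05},
  ],
)

```text
time: 43.5
eef_pos: [0.6479, -0.2201, 0.1286]
tcp_rot: [0.983, -0.186, -0.0, -0.0]
contact_force: [-0.4, 1.0, 0.2]
opening: 0.475
finger_force: 0.2
```

Call:
step_arm(
  commands=[
    {"x":0,"y":4,"z":4,"spin":0,"gripper":0.02},
    {"x":0,"y":4,"z":4,"spin":0,"gripper":-0.02},
    {"x":0,"y":4,"z":4,"spin":0,"gripper":-0.06},
    {"x":0,"y":2,"z":0,"spin":0,"gripper":-0.1},
    {"x":0,"y":0,"z":0,"spin":0,"gripper":-0.3},
    {"x":0,"y":0,"z":0,"spin":0,"gripper":-0.5},
    {"x":0,"y":0,"z":0,"spin":0,"gripper":-0.7},
    {"x":0,"y":0,"z":0,"spin":0,"gripper":-1},
    {"x":0,"y":0,"z":0,"spin":0,"gripper":-1},
    {"x":0,"y":0,"z":0,"spin":0,"gripper":-1},
  ],
)

```text
time: 44.5
eef_pos: [0.643, -0.2329, 0.1169]
tcp_rot: [0.983, -0.186, 0.0, 0.0]
contact_force: [-0.4, -0.1, 0.4]
opening: 0.997
finger_force: 0.0
```

Call:
step_arm(
  commands=[
    {"x":0,"y":0,"z":-10,"spin":0,"gripper":-1},
    {"x":0,"y":0,"z":-20,"spin":0,"gripper":-1},
    {"x":0,"y":0,"z":-30,"spin":0,"gripper":-1},
    {"x":0,"y":0,"z":-30,"spin":0,"gripper":-1},
    {"x":0,"y":-40,"z":0,"spin":-8.5,"gripper":-1},
    {"x":0,"y":-40,"z":0,"spin":-8.5,"gripper":-1},
    {"x":0,"y":-40,"z":0,"spin":-8.5,"gripper":-1},
    {"x":0,"y":-40,"z":0,"spin":-8.5,"gripper":-1},
    {"x":0,"y":-40,"z":0,"spin":-8.5,"gripper":-1},
    {"x":0,"y":0,"z":0,"spin":-8.5,"gripper":-1},
  ],
)

```text
time: 45.5
eef_pos: [0.6572, -0.033, 0.2077]
tcp_rot: [0.965, 0.261, 0.0, -0.001]
contact_force: [-0.1, -0.5, -0.2]
opening: 0.998
finger_force: 0.0
```

```bash
cat >> g.py <<'E'
def logger():
    r=[]
    for n in('top','scene'):
        c=cam(n); P=cloud(c); hsv=cv2.cvtColor(c['color'],cv2.COLOR_RGB2HSV).astype(int); H,S,V=[hsv[...,i] for i in range(3)]
        x,y,z=P[...,0],P[...,1],P[...,2]
        o=(H>5)&(H<25)&(S>150)&(V>90)&(x>.4)&(x<.7)&(z>.024)&(z<.045)
        o&=(((y>-.1)&(y<.08))|((y<-.26)&(y>-.42)))
        N,l,st,ce=cv2.connectedComponentsWithStats(o.astype(np.uint8)); i=1+np.argmax(st[1:,4]); v,u=np.nonzero(l==i)
        G=onz(c,np.c_[u,v],.032)[:,:2]; R_=cv2.minAreaRect(G.astype(np.float32)*1000); print('logger',n,R_)
E
python3 -c "
from g import *
placed(); logger(); move([.540,-.0066],.2,-2)
"
```

```text
top 654 Y [-0.7275 -0.6404] n [0.0948 0.0969 0.0984] s [-0.0906 -0.002 ] ang 89.7
top 681 Y [-0.6241 -0.536 ] n [0.0954 0.0973 0.0987] s [-0.0899 -0.002 ] ang 0.2
top 701 Y [-0.5208 -0.433 ] n [0.0956 0.0974 0.0988] s [-0.0904 -0.0012] ang 88.7
scene 1140 Y [-0.733  -0.4406] n [0.092  0.0961 0.0969] s [-0.089 -0.002] ang 89.7Traceback (most recent call last):
  File "<string>", line 3, in <module>
    placed(); logger(); move([.540,-.0066],.2,-2)
              ~~~~~~^^
  File "g.py", line 38, in logger
    N,l,st,ce=cv2.connectedComponentsWithStats(o.astype(np.uint8)); i=1+np.argmax(st[1:,4]); v,u=np.nonzero(l==i)
                                                                        ~~~~~~~~~^^^^^^^^^^
    return _wrapfunc(a, 'argmax', axis=axis, out=out, **kwds)
    return bound(*args, **kwds)
ValueError: attempt to get argmax of an empty sequence
```

```bash
sed -i 's/i=1+np.argmax(st\[1:,4\]); v,u/\n        if N<2: print(n,"none"); continue\n        i=1+np.argmax(st[1:,4]); v,u/' g.py
python3 -c "
from g import *
logger(); move([.540,-.0066],.2,-2)
"
```

```text
top none
logger scene ((546.3740844726562, -10.0086669921875), (74.21766662597656, 50.708946228027344), 85.30098724365234)
spin -58.6 then x 27.8 y -119.3 z 7.4 mm | phi -60.6 q6 0.85 op 0.994 t 45.8
```

Call:
step_arm(
  commands=[
    {"x":0,"y":0,"z":0,"spin":-8.4,"gripper":-1},
    {"x":0,"y":0,"z":0,"spin":-8.4,"gripper":-1},
    {"x":0,"y":0,"z":0,"spin":-8.4,"gripper":-1},
    {"x":0,"y":0,"z":0,"spin":-8.4,"gripper":-1},
    {"x":0,"y":0,"z":0,"spin":-8.4,"gripper":-1},
    {"x":0,"y":0,"z":0,"spin":-8.4,"gripper":-1},
    {"x":0,"y":0,"z":0,"spin":-8.2,"gripper":-1},
    {"x":9,"y":-40,"z":0,"spin":0,"gripper":-1},
    {"x":9,"y":-40,"z":0,"spin":0,"gripper":-1},
    {"x":9,"y":-41,"z":0,"spin":0,"gripper":-1},
  ],
)

```text
time: 46.75
eef_pos: [0.5369, -0.008, 0.2067]
tcp_rot: [0.72, 0.694, -0.0, -0.0]
contact_force: [-0.6, 0.1, 0.3]
opening: 1.003
finger_force: 0.0
```

Call:
step_arm(
  commands=[
    {"x":0,"y":0,"z":30,"spin":0,"gripper":-1},
    {"x":0,"y":0,"z":30,"spin":0,"gripper":-1},
    {"x":0,"y":0,"z":30,"spin":0,"gripper":-1},
    {"x":0,"y":0,"z":30,"spin":0,"gripper":-1},
    {"x":0,"y":0,"z":0,"spin":0,"gripper":-1},
    {"x":0,"y":0,"z":0,"spin":0,"gripper":-1},
    {"x":0,"y":0,"z":0,"spin":0,"gripper":-1},
    {"x":0,"y":0,"z":0,"spin":0,"gripper":-1},
    {"x":0,"y":0,"z":0,"spin":0,"gripper":-1},
    {"x":0,"y":0,"z":0,"spin":0,"gripper":-1},
  ],
)

```text
time: 47.75
eef_pos: [0.5384, -0.0072, 0.0878]
tcp_rot: [0.718, 0.696, 0.0, 0.001]
contact_force: [0.0, 0.7, -0.3]
opening: 0.996
finger_force: 0.0
```

```bash
python3 -c "
from g import *
logger(); move([.538,-.0055],.022,-2); c=cam('scene'); save(c,'c7.png',(240,130,400,250),5)
"
```

```text
logger top ((633.0454711914062, -30.28266143798828), (6.320722579956055, 9.029731154441833e-05), 89.04224395751953)
logger scene ((546.64208984375, -10.031661987304688), (73.6084976196289, 49.95771789550781), 86.45659637451172)
spin 0.2 then x 1.6 y -0.1 z 65.3 mm | phi -1.8 q6 -0.17 op 0.998 t 47.9
```

View pics/c7.png

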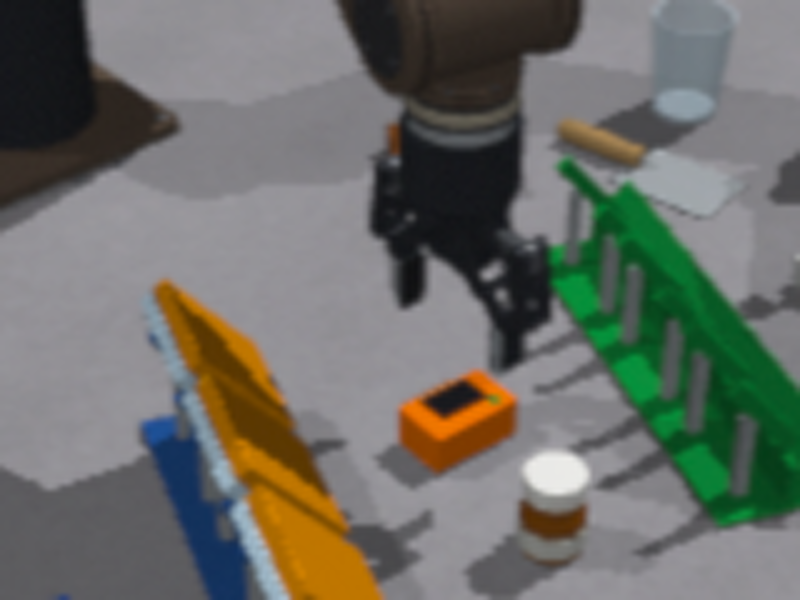

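The three dishes are in a neat row (265,440), and the open fingers (410,285 and 510,345) straddle the logger (460,420). Descending to grip it.

Call:
step_arm(
  commands=[
    {"x":1.5,"y":0,"z":20,"spin":0,"gripper":-1},
    {"x":0,"y":0,"z":20,"spin":0,"gripper":-1},
    {"x":0,"y":0,"z":15,"spin":0,"gripper":-1},
    {"x":0,"y":0,"z":10,"spin":0,"gripper":-1},
    {"x":0,"y":0,"z":0,"spin":0,"gripper":-0.4},
    {"x":0,"y":0,"z":0,"spin":0,"gripper":-0.2},
    {"x":0,"y":0,"z":0,"spin":0,"gripper":0},
    {"x":0,"y":0,"z":0,"spin":0,"gripper":0.3},
    {"x":0,"y":0,"z":0,"spin":0,"gripper":0.3},
    {"x":0,"y":0,"z":0,"spin":0,"gripper":0.3},
  ],
  force=30,
)

```text
time: 48.9
eef_pos: [0.5392, -0.0059, 0.0231]
tcp_rot: [0.718, 0.696, 0.001, 0.001]
contact_force: [1.0, 0.4, 4.2]
opening: 0.505
finger_force: 32.6
```

Call:
step_arm(
  commands=[
    {"x":0,"y":0,"z":-20,"spin":0,"gripper":0.3},
    {"x":0,"y":0,"z":-35,"spin":0,"gripper":0.3},
    {"x":0,"y":0,"z":-35,"spin":0,"gripper":0.3},
    {"x":0,"y":0,"z":-35,"spin":0,"gripper":0.3},
    {"x":0,"y":0,"z":-35,"spin":0,"gripper":0.3},
    {"x":0,"y":0,"z":-30,"spin":0,"gripper":0.3},
    {"x":0,"y":0,"z":0,"spin":0,"gripper":0.3},
    {"x":0,"y":0,"z":0,"spin":0,"gripper":0.3},
    {"x":0,"y":0,"z":0,"spin":0,"gripper":0.3},
    {"x":0,"y":0,"z":0,"spin":0,"gripper":0.3},
  ],
)

```text
time: 49.9
eef_pos: [0.5365, -0.0054, 0.209]
tcp_rot: [0.718, 0.696, -0.001, -0.002]
contact_force: [-0.1, -0.9, -2.6]
opening: 0.509
finger_force: 31.9
```

```bash
python3 -c "
from g import *
move([.529,-.341],.024,-5.9)
c=cam('scene');P=cloud(c);s=get_state();M=R.from_quat(s['tcp_rot']).as_matrix();L=(P-s['eef_pos'])@M
h=cv2.cvtColor(c['color'],cv2.COLOR_RGB2HSV).astype(int);m=(h[...,0]>5)&(h[...,0]<25)&(h[...,1]>150)&(h[...,2]>90)&(np.abs(L)<.06).all(-1)
print(m.sum(),np.percentile(L[m]*1000,[2,98],axis=0).round(1))
"
```

```text
spin 4.1 then x -334.6 y 27.1 z 185.0 mm | phi -1.8 q6 -0.17 op 0.509 t 49.9
202 [[-35.5 -20.  -10.5]
 [ 25.4  24.1  18.6]]
```

Call:
step_arm(
  commands=[
    {"x":0,"y":0,"z":0,"spin":4.1,"gripper":0.3},
    {"x":-37,"y":3,"z":0,"spin":0,"gripper":0.3},
    {"x":-37,"y":3,"z":0,"spin":0,"gripper":0.3},
    {"x":-37,"y":3,"z":0,"spin":0,"gripper":0.3},
    {"x":-37,"y":3,"z":0,"spin":0,"gripper":0.3},
    {"x":-37,"y":3,"z":0,"spin":0,"gripper":0.3},
    {"x":-37,"y":3,"z":0,"spin":0,"gripper":0.3},
    {"x":-37,"y":3,"z":0,"spin":0,"gripper":0.3},
    {"x":-37,"y":3,"z":0,"spin":0,"gripper":0.3},
    {"x":-37,"y":3,"z":0,"spin":0,"gripper":0.3},
  ],
)

```text
time: 50.95
eef_pos: [0.5299, -0.3409, 0.2102]
tcp_rot: [0.743, 0.67, -0.0, -0.001]
contact_force: [1.1, 0.3, -1.2]
opening: 0.507
finger_force: 31.9
```

Call:
step_arm(
  commands=[
    {"x":0,"y":0,"z":30,"spin":0,"gripper":0.3},
    {"x":0,"y":0,"z":30,"spin":0,"gripper":0.3},
    {"x":0,"y":0,"z":30,"spin":0,"gripper":0.3},
    {"x":0,"y":0,"z":30,"spin":0,"gripper":0.3},
    {"x":0,"y":0,"z":30,"spin":0,"gripper":0.3},
    {"x":0,"y":0,"z":0,"spin":0,"gripper":0.3},
    {"x":0,"y":0,"z":0,"spin":0,"gripper":0.3},
    {"x":0,"y":0,"z":0,"spin":0,"gripper":0.3},
    {"x":0,"y":0,"z":0,"spin":0,"gripper":0.3},
    {"x":0,"y":0,"z":0,"spin":0,"gripper":0.3},
  ],
)

```text
time: 51.95
eef_pos: [0.5315, -0.3404, 0.0638]
tcp_rot: [0.743, 0.67, 0.0, 0.002]
contact_force: [0.4, -0.6, -2.7]
opening: 0.51
finger_force: 31.8
```

```bash
python3 -c "
from g import *
move([.529,-.341+.002],.023,-5.9)
"
```

```text
spin 0.0 then x 1.1 y -2.6 z 40.8 mm | phi -5.9 q6 -0.63 op 0.510 t 52.0
```

Call:
step_arm(
  commands=[
    {"x":1,"y":-2.5,"z":10,"spin":0,"gripper":0.3},
    {"x":0,"y":0,"z":10,"spin":0,"gripper":0.3},
    {"x":0,"y":0,"z":10,"spin":0,"gripper":0.3},
    {"x":0,"y":0,"z":6,"spin":0,"gripper":0.3},
    {"x":0,"y":0,"z":2,"spin":0,"gripper":0.3},
    {"x":0,"y":0,"z":2,"spin":0,"gripper":0.3},
    {"x":0,"y":0,"z":0,"spin":0,"gripper":0.3},
    {"x":0,"y":0,"z":0,"spin":0,"gripper":0.3},
    {"x":0,"y":0,"z":0,"spin":0,"gripper":0},
    {"x":0,"y":0,"z":0,"spin":0,"gripper":-0.4},
  ],
)

```text
time: 52.95
eef_pos: [0.5288, -0.3389, 0.0226]
tcp_rot: [0.743, 0.67, 0.0, 0.001]
contact_force: [-0.5, 0.4, -0.6]
opening: 0.659
finger_force: 0.0
```

Call:
step_arm(
  commands=[
    {"x":0,"y":0,"z":0,"spin":0,"gripper":-0.6},
    {"x":0,"y":0,"z":0,"spin":0,"gripper":-0.6},
    {"x":0,"y":0,"z":-20,"spin":0,"gripper":-0.6},
    {"x":0,"y":0,"z":-30,"spin":0,"gripper":-0.6},
    {"x":0,"y":0,"z":-40,"spin":0,"gripper":-0.6},
    {"x":0,"y":0,"z":-40,"spin":0,"gripper":-0.6},
    {"x":0,"y":0,"z":-40,"spin":0,"gripper":-0.6},
    {"x":0,"y":0,"z":-20,"spin":0,"gripper":0},
    {"x":0,"y":0,"z":0,"spin":0,"gripper":0.5},
    {"x":0,"y":0,"z":0,"spin":0,"gripper":1},
  ],
)

```text
time: 53.95
eef_pos: [0.528, -0.3382, 0.2111]
tcp_rot: [0.743, 0.67, -0.0, -0.0]
contact_force: [-0.2, 0.0, -0.8]
opening: 0.289
finger_force: 0.0
```

```bash
python3 -c "
from g import *
logger(); move([.53,.33],.2,-5.9)
"
```

```text
logger top ((528.3442993164062, -310.7259521484375), (18.92680549621582, 41.111289978027344), 89.08988189697266)
logger scene ((533.7694091796875, -340.1929626464844), (68.20158386230469, 50.952598571777344), 82.76564025878906)
spin 0.0 then x 664.3 y -65.9 z 9.0 mm | phi -5.9 q6 -0.63 op 0.113 t 54.0
```

Call:
step_arm(
  commands=[
    {"x":40,"y":-4,"z":0,"spin":0,"gripper":1},
    {"x":40,"y":-4,"z":0,"spin":0,"gripper":1},
    {"x":40,"y":-4,"z":0,"spin":0,"gripper":1},
    {"x":40,"y":-4,"z":0,"spin":0,"gripper":1},
    {"x":40,"y":-4,"z":0,"spin":0,"gripper":1},
    {"x":40,"y":-4,"z":0,"spin":0,"gripper":1},
    {"x":40,"y":-4,"z":0,"spin":0,"gripper":1},
    {"x":40,"y":-4,"z":0,"spin":0,"gripper":1},
    {"x":40,"y":-4,"z":0,"spin":0,"gripper":1},
    {"x":40,"y":-4,"z":0,"spin":0,"gripper":1},
  ],
)

```text
time: 55.05
eef_pos: [0.5282, 0.0653, 0.2094]
tcp_rot: [0.743, 0.67, -0.001, -0.001]
contact_force: [0.9, -0.6, -0.5]
opening: 0.001
finger_force: 0.0
```

```bash
python3 -c "
from g import *
logger(); placed(); move([.533,.3286],.085,-5.9)
c=cam('top'); save(c,'c8.png',(190,90,450,250),3)
"
```

```text
logger top ((526.48291015625, -337.02752685546875), (68.56237030029297, 44.1079216003418), 82.41038513183594)
logger scene ((533.5350952148438, -340.52740478515625), (68.99763488769531, 50.47275161743164), 82.86133575439453)
top 666 Y [-0.7275 -0.6406] n [0.0947 0.0966 0.0983] s [-0.0912 -0.0016] ang 0.6
top 687 Y [-0.6238 -0.5358] n [0.0954 0.0971 0.0985] s [-0.0904 -0.0018] ang 89.8
top 698 Y [-0.5211 -0.4332] n [0.0958 0.0974 0.0988] s [-0.0897 -0.0011] ang 0.2
scene 1133 Y [-0.7326 -0.4422] n [0.092  0.0961 0.0969] s [-0.0891 -0.001 ] ang 89.9
spin 0.1 then x 263.3 y -22.7 z 124.8 mm | phi -5.8 q6 0.03 op -0.000 t 55.2
```

View pics/c8.png

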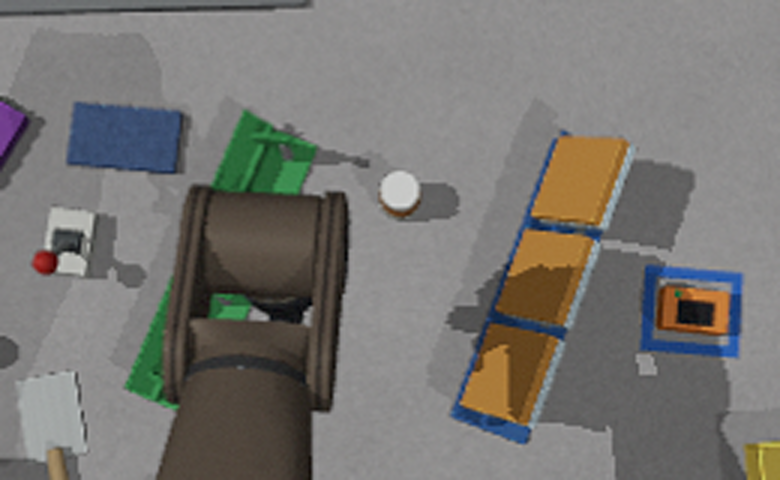

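The picture shows the three dishes in the blue rack (570,180 / 545,275 / 510,370), the logger inside the tape (693,308) and the lever's ball at (45,262). Now the lever.

Call:
step_arm(
  commands=[
    {"x":38,"y":-4,"z":0,"spin":0,"gripper":1},
    {"x":38,"y":-4,"z":0,"spin":0,"gripper":1},
    {"x":38,"y":-4,"z":0,"spin":0,"gripper":1},
    {"x":38,"y":-4,"z":0,"spin":0,"gripper":1},
    {"x":38,"y":-4,"z":0,"spin":0,"gripper":1},
    {"x":38,"y":-3,"z":0,"spin":0,"gripper":1},
    {"x":38,"y":-3,"z":0,"spin":0,"gripper":1},
    {"x":0,"y":0,"z":0,"spin":0,"gripper":1},
    {"x":0,"y":0,"z":30,"spin":0,"gripper":1},
    {"x":0,"y":0,"z":30,"spin":0,"gripper":1},
  ],
)

```text
time: 56.3
eef_pos: [0.5324, 0.3296, 0.1517]
tcp_rot: [0.743, 0.669, 0.001, 0.001]
contact_force: [-0.5, -0.9, -1.0]
opening: 0.001
finger_force: 0.0
```

Call:
step_arm(
  commands=[
    {"x":0,"y":0,"z":30,"spin":0,"gripper":1},
    {"x":0,"y":0,"z":30,"spin":0,"gripper":1},
    {"x":0,"y":0,"z":5,"spin":0,"gripper":1},
    {"x":0,"y":0,"z":0,"spin":0,"gripper":1},
    {"x":0,"y":0,"z":0,"spin":0,"gripper":1},
    {"x":0,"y":0,"z":0,"spin":0,"gripper":1},
    {"x":0,"y":0,"z":0,"spin":0,"gripper":1},
    {"x":0,"y":0,"z":0,"spin":0,"gripper":1},
    {"x":0,"y":0,"z":0,"spin":0,"gripper":1},
    {"x":0,"y":0,"z":0,"spin":0,"gripper":1},
  ],
)

```text
time: 57.3
eef_pos: [0.531, 0.331, 0.087]
tcp_rot: [0.742, 0.67, 0.0, 0.0]
contact_force: [0.7, -0.6, -0.3]
opening: 0.002
finger_force: 0.0
```

```bash
python3 -c "
from g import *
move([.531,.331],.085,-5.9); c=cam('scene'); save(c,'c9.png',(350,90,470,190),5); logger()
"
```

```text
spin 0.0 then x 0.0 y 0.0 z 2.0 mm | phi -5.9 q6 0.50 op 0.002 t 57.3
logger top ((526.4658203125, -336.37164306640625), (69.7308349609375, 44.11349105834961), 87.3841323852539)
logger scene ((533.587158203125, -340.56805419921875), (68.96504974365234, 50.72125244140625), 82.73112487792969)
```

View pics/c9.png

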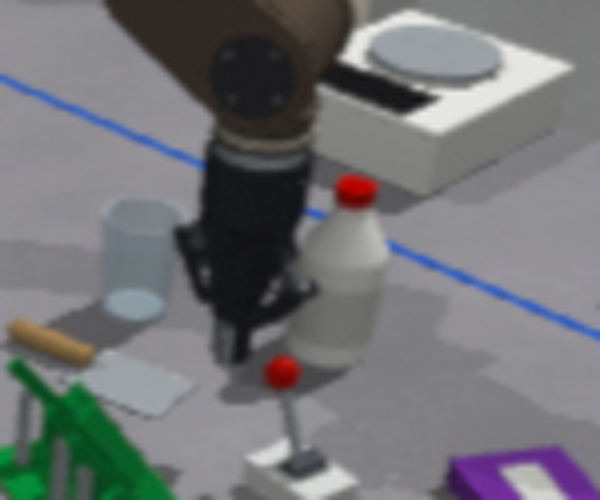

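The fingertips (230,355) are behind the ball (283,372). Pushing along +tool y.

Call:
step_arm(
  commands=[
    {"x":0,"y":8,"z":0,"spin":0,"gripper":1},
    {"x":0,"y":8,"z":0,"spin":0,"gripper":1},
    {"x":0,"y":8,"z":0,"spin":0,"gripper":1},
    {"x":0,"y":8,"z":0,"spin":0,"gripper":1},
    {"x":0,"y":8,"z":0,"spin":0,"gripper":1},
    {"x":0,"y":8,"z":0,"spin":0,"gripper":1},
    {"x":0,"y":8,"z":0,"spin":0,"gripper":1},
    {"x":0,"y":8,"z":0,"spin":0,"gripper":1},
    {"x":0,"y":8,"z":0,"spin":0,"gripper":1},
    {"x":0,"y":8,"z":0,"spin":0,"gripper":1},
  ],
)

```text
time: 58.45
eef_pos: [0.6109, 0.3223, 0.0863]
tcp_rot: [0.743, 0.67, -0.0, -0.0]
contact_force: [-0.9, -1.0, 0.0]
opening: -0.005
finger_force: 0.5
```

Call:
step_arm(
  commands=[
    {"x":0,"y":3,"z":0,"spin":0,"gripper":1},
    {"x":0,"y":3,"z":0,"spin":0,"gripper":1},
    {"x":0,"y":2,"z":0,"spin":0,"gripper":1},
    {"x":0,"y":0,"z":0,"spin":0,"gripper":1},
    {"x":0,"y":0,"z":0,"spin":0,"gripper":1},
    {"x":0,"y":0,"z":0,"spin":0,"gripper":1},
    {"x":0,"y":0,"z":0,"spin":0,"gripper":1},
    {"x":0,"y":0,"z":0,"spin":0,"gripper":1},
    {"x":0,"y":0,"z":0,"spin":0,"gripper":1},
    {"x":0,"y":0,"z":0,"spin":0,"gripper":1},
  ],
)

```text
time: 59.45
eef_pos: [0.6186, 0.3218, 0.087]
tcp_rot: [0.743, 0.67, 0.0, 0.0]
contact_force: [0.5, 0.2, 1.2]
opening: -0.004
finger_force: 0.0
```

```bash
python3 -c "
from g import *
for n in('top','scene'):
    c=cam(n);P=cloud(c);h=cv2.cvtColor(c['color'],cv2.COLOR_RGB2HSV).astype(int);x,y,z=P[...,0],P[...,1],P[...,2]
    m=((h[...,0]<6)|(h[...,0]>174))&(h[...,1]>150)&(x>.53)&(x<.72)&(y>.25)&(y<.4); print(n,m.sum(),np.nanmedian(P[m],0))
"
```

```text
top 17 [0.64108733 0.30952411 0.09956412]
scene 37 [0.64867067 0.31264522 0.09575272]
```

Call:
step_arm(
  commands=[
    {"x":0,"y":2,"z":0,"spin":0,"gripper":1},
    {"x":0,"y":2,"z":0,"spin":0,"gripper":1},
    {"x":0,"y":2,"z":0,"spin":0,"gripper":1},
    {"x":0,"y":2,"z":0,"spin":0,"gripper":1},
    {"x":0,"y":2,"z":0,"spin":0,"gripper":1},
    {"x":0,"y":0,"z":0,"spin":0,"gripper":1},
    {"x":0,"y":0,"z":0,"spin":0,"gripper":1},
    {"x":0,"y":0,"z":0,"spin":0,"gripper":1},
    {"x":0,"y":0,"z":0,"spin":0,"gripper":1},
    {"x":0,"y":0,"z":0,"spin":0,"gripper":1},
  ],
)

```text
time: 60.55
eef_pos: [0.6231, 0.3213, 0.0861]
tcp_rot: [0.742, 0.67, -0.006, -0.004]
contact_force: [-14.6, 0.1, 8.5]
opening: 0.003
finger_force: 7.7
```

```bash
python3 -c "
from g import *
for n in('top','scene'):
    c=cam(n);P=cloud(c);h=cv2.cvtColor(c['color'],cv2.COLOR_RGB2HSV).astype(int);x,y,z=P[...,0],P[...,1],P[...,2]
    m=((h[...,0]<6)|(h[...,0]>174))&(h[...,1]>150)&(x>.53)&(x<.72)&(y>.25)&(y<.4); print(n,m.sum(),np.nanmedian(P[m],0))
"
```

```text
top 15 [0.64474517 0.31091008 0.0949867 ]
scene 37 [0.65361602 0.31363381 0.0939934 ]
```

The lever is against its stop (15 N). Backing off and rising to a clear spot.

Call:
step_arm(
  commands=[
    {"x":0,"y":-12,"z":0,"spin":0,"gripper":1},
    {"x":0,"y":-20,"z":0,"spin":0,"gripper":1},
    {"x":0,"y":-20,"z":0,"spin":0,"gripper":1},
    {"x":0,"y":0,"z":-40,"spin":0,"gripper":1},
    {"x":0,"y":0,"z":-40,"spin":0,"gripper":1},
    {"x":0,"y":0,"z":-40,"spin":0,"gripper":1},
    {"x":0,"y":-30,"z":0,"spin":0,"gripper":1},
    {"x":0,"y":-30,"z":0,"spin":0,"gripper":1},
    {"x":0,"y":0,"z":0,"spin":0,"gripper":1},
    {"x":0,"y":0,"z":0,"spin":0,"gripper":1},
  ],
)

```text
time: 61.65
eef_pos: [0.5173, 0.3325, 0.2073]
tcp_rot: [0.742, 0.67, 0.001, 0.001]
contact_force: [-0.1, 0.2, -0.8]
opening: -0.004
finger_force: 0.0
```

```bash
python3 -c "
from g import *
placed(); logger()
for n in('top','scene'):
    c=cam(n);P=cloud(c);h=cv2.cvtColor(c['color'],cv2.COLOR_RGB2HSV).astype(int);x,y,z=P[...,0],P[...,1],P[...,2]
    m=((h[...,0]<6)|(h[...,0]>174))&(h[...,1]>150)&(x>.53)&(x<.72)&(y>.25)&(y<.4); print(n,m.sum(),np.nanmedian(P[m],0))
    if n=='top': save(c,'d0.png',s=1.25)
print(get_state()['eef_pos'])
"
```

```text
top 667 Y [-0.7281 -0.6405] n [0.0947 0.0968 0.0983] s [-0.0913 -0.0017] ang 89.7
top 680 Y [-0.6241 -0.5359] n [0.0953 0.0972 0.0988] s [-0.0901 -0.0018] ang 0.1
top 702 Y [-0.521  -0.4328] n [0.0957 0.0973 0.0988] s [-0.0899 -0.0006] ang 0.2
scene 1152 Y [-0.7328 -0.4406] n [0.092  0.0961 0.0969] s [-0.0891 -0.0009] ang 89.9
logger top ((526.5728759765625, -336.1689758300781), (70.2959976196289, 43.8003044128418), 82.78866577148438)
logger scene ((533.7074584960938, -340.5758972167969), (68.95023345947266, 50.96192932128906), 82.73112487792969)
top 45 [0.64467232 0.31603086 0.09796825]
scene 32 [0.65411204 0.31177015 0.09499331]
[0.51782115 0.33211325 0.20662336]
```

View pics/d0.png

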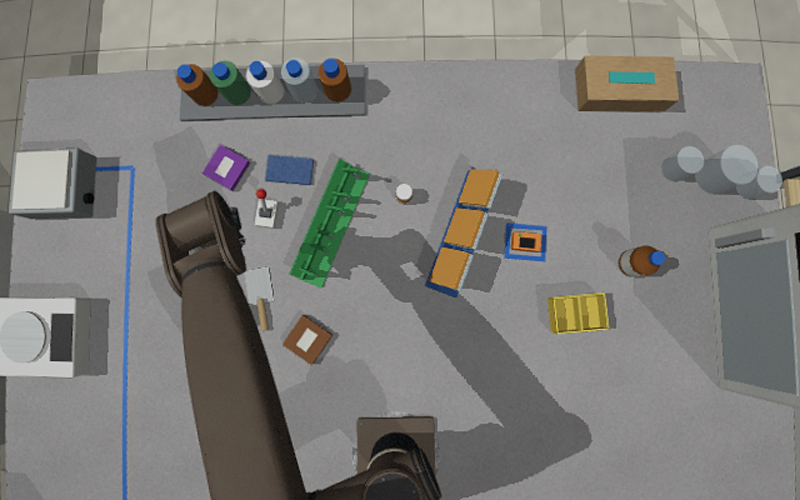

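Everything is in place: dishes at (480,187), (466,229) and (451,270), the logger centred in the tape (527,241), the lever over with its ball at (262,193), and the bystanders where they were. Handing in.

```bash
python3 -c "
from g import *
logger(); print(sign_off())"
```

```text
logger top ((526.7105102539062, -336.46160888671875), (69.74992370605469, 43.45375442504883), 82.78866577148438)
logger scene ((533.5316162109375, -340.3578796386719), (69.6082763671875, 49.11436080932617), 84.12036895751953)
the job is handed in; nothing more can be done
None
```

The job is handed in (no verdict was returned): by the last camera check the three dishes lie shut and lid-down in the blue rack, the logger stands about 5 mm off-centre inside the tape, the lever is over at its stop, and the bystanders look unmoved.

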